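Change the batch in the curing box

TASK

Change the batch in the UV curing box: stand the paint jar that is in the tray's way on its cork coaster, pull the tray fully out, lay the two finished bookmarks that are on it (white and red) side by side across the sloped wooden stand, flat on its face, and lay every bookmark from the wooden board flat across the tray's two rails, side by side, none on top of another. Those on the board are touch-dry but lie too flat to pick up, so slide each to the board's edge until it hangs over and pinch it there by its long edges. When all are laid, push the tray fully home, press the start button right down and let go, and leave the pine cone and thread spool where they are.

Things in the scene. Friction and masses are not known exactly. Their poses are not given: they have to be found in the camera images.
- mark_purple: purple resin-coated aluminium bookmark, a flat rigid plate 160 x 25 x 2.5 mm, 25 to 40 g; origin at its centre (1.25 mm above what it lies on), x along its length, z through its thickness. Starts flat on the board, lengthwise roughly square to the working edge, about 5 cm or more from its neighbour's middle. Two or three of the four are present; an absent one reads None
- mark_orange: orange resin-coated aluminium bookmark, a flat rigid plate 160 x 25 x 2.5 mm, 25 to 40 g; origin at its centre (1.25 mm above what it lies on), x along its length, z through its thickness. Starts flat on the board, lengthwise roughly square to the working edge, about 5 cm or more from its neighbour's middle. Two or three of the four are present; an absent one reads None
- mark_green: green resin-coated aluminium bookmark, a flat rigid plate 160 x 25 x 2.5 mm, 25 to 40 g; origin at its centre (1.25 mm above what it lies on), x along its length, z through its thickness. Starts flat on the board, lengthwise roughly square to the working edge, about 5 cm or more from its neighbour's middle. Two or three of the four are present; an absent one reads None
- mark_blue: blue resin-coated aluminium bookmark, a flat rigid plate 160 x 25 x 2.5 mm, 25 to 40 g; origin at its centre (1.25 mm above what it lies on), x along its length, z through its thickness. Starts flat on the board, lengthwise roughly square to the working edge, about 5 cm or more from its neighbour's middle. Two or three of the four are present; an absent one reads None
- board: dark wooden work board fixed to the table, 320 mm along its x, 270 mm along its y, flat top 44 mm above the table, origin on the table under its centre. Bookmarks slide on the wood under closed fingertips pressed on them (about 5 to 20 N)
- board_edge (a point): middle of the board's working edge (its -y side, 135 mm from its centre, facing the curing box), at the height of the board's top, 44 mm; x along the edge, -y points out over it. Beyond the edge is free air down to the table, so that fingers can straddle an overhanging bookmark and reach below the board's top
- cure_box: white bench UV curing box with an amber window in its roof, fixed to the table: 240 mm deep along its x, 250 mm wide along y, 82 mm high, origin on the table under its centre; its open front is the -x face, 120 mm from the origin
- tray (a joint): the box's pull-out wire tray, m: 0 = fully home (grey front panel against the box), 0.19 = fully out; it slides along the box's -x as the value grows, with about 1.5 N of friction, and stays where it is left. Starts shut or up to 40 mm open
- tray_handle (a point): middle of the horizontal steel bar handle (100 mm long along the box's y, about 10 mm thick), 52 mm above the table, 35 mm out in front of the tray's front panel (226 mm wide, top 62 mm above the table); moves with the tray, axes as the box's
- rack (a point): midway between the tray's two rails at the height of their tops, 50 mm above the table; moves with the tray; x into the box along the rails, z up. The rails are 5 mm wide, at y = -42 and +42 mm, from x = -103 (front panel) to +103 mm, where their ends turn up 12 mm, open air between and beside them. With the tray out the box's front is at x = +87 mm
- rack_side (a point): top of the front end of the tray's left side strip, at x = -98, y = +97 mm from the rack point, 12 mm above the rails; its twin runs at y = -97 mm. The 5 mm thick strips keep a bookmark from standing out to one side. Leave about 50 mm from one bookmark's middle to the next for the fingers
- done_white: finished pearl-white bookmark with two gold lines, the same flat plate 160 x 25 x 2.5 mm and frame (origin at its centre, x along its length, z through its thickness). Starts lying flat across the tray's two rails, its middle midway between them, clear enough of its neighbour and of the tray's front for the fingers; it rides along with the tray; always present
- done_red: finished red bookmark with two gold lines, the same flat plate 160 x 25 x 2.5 mm and frame (origin at its centre, x along its length, z through its thickness). Starts lying flat across the tray's two rails, its middle midway between them, clear enough of its neighbour and of the tray's front for the fingers; it rides along with the tray; always present
- slope (a point): centre of the flat upper face of the sloped wooden stand, fixed to the table: face 130 mm up the slope (x) by 60 mm wide (y), tilted 15 degrees, its low side and a 6 mm lip at -x; this point is 60 mm above the table; z square to the face. A bookmark across it hangs out about 50 mm on both sides, with free air below; dry wood, nothing slides down it
- start (a joint): the round blue start button, 26 mm across, on top of the box near its front, m: 0 = up, 0.006 = fully down (5 N); it springs back
- start_top (a point): centre of the top face of the start button, 104 mm above the table
- paint_jar: upright squat jar of cream paint with a white lid, 58 mm across (lid 55 mm), 52 mm high, about 150 g, origin under its base. Starts standing on the table in front of the curing box, where the tray comes out
- coaster: round cork coaster, 90 mm across, 4 mm thick, fixed to the table, origin under its centre; the jar's place
- pine_cone: pine cone, 54 mm across, 46 mm high, standing on its base, origin under it; leave it alone
- thread_spool: spool of black thread with white flanges, 38 mm across, 50 mm high, standing, origin under it; leave it alone
Mind the look-alikes: they are no part of the job. Leave any black or pink look-alike of the mark_blue alone.

How it is judged:
By the outcome, as a careful person would: the job done as asked, in the order asked, and still so for the second after the job is handed in, with the robot touching nothing.
Of mark_purple, mark_orange, mark_green, mark_blue only 2 to 3 are there at a start; the rules pass over those that are not, and their reading is None.
At some moment in a run one of paint_jar may be knocked a few centimetres aside while the robot is not near it.
It also fails if it takes over 210 s, if anything falls off the work surface, if the arm or the gripper's body presses on something with over 40 N, if the wrist force passes 120 N, or if a joint passes its speed limit or range.

ROBOT

A 6-joint arm with a two-finger parallel gripper is mounted at the origin on the work surface. World frame = base frame: x ahead of the robot, y to its left, z up, the work surface at z = 0. Lengths are in m, angles in rad, forces in N, time in s.
With the tool pointing down it reaches from about 0.4 to 0.825 m from the base axis. Payload 7 kg.
Tool frame: the origin (TCP) lies midway between the tips of the shut fingers; the grasp point (between the pads) lies arm.hold_point_z behind it (arm.hold_point_z is the distance from the TCP to the grasp point, in m); z points along the fingers, y is the line along which they close (so a half turn about z gives the same grasp; the last joint's range is limited). The gripper opens to 88 mm and grips with 3 to 60 N. Pads are 19 mm wide; open, the fingers measure 130 mm over their backs; the gripper's body (78 mm by 193 mm) begins 47 mm behind the grasp point.
Start: joints at [-0.863, 0.359, 0.012, 0, -1.224, -0.288], TCP at [0.275, -0.616, 0.227] pointing down, gripper open.
Joint ranges: [-3.07, 3.07], [-1.43, 2.12], [-1.02, 1.25], [-3.03, 1.67], [-3.05, -0], [-3.03, 3.03]. Speed limits (rad/s): [2.39, 2.39, 3.01, 3.14, 3.14, 3.14].

INTERFACE

Orientations are given as [roll, pitch, yaw] about the fixed x, y, z axes, in that order (R = Rz(yaw) Ry(pitch) Rx(roll)).
In Python, from station import arm gives the robot as it stands.
- The arm moves only by the shell command python3 -m crank 'ROWS' [OPENING] [FORCE]. ROWS is JSON, a list that holds one entry, the list of rows, each a list of 4 numbers: the shift along the tool's x, y, z in units of 25 mm (1.0 is 25 mm), then the turn about the tool's z in units of 5 degrees (1.0 is 5 degrees). A call has 1 to 12 rows; each row is the pose to reach, as a shift and turn from the pose commanded when the call began, along the tool's axes at that moment; what a row does not reach only later rows make up. A row lasts 1/8 s, in which the tool goes at most 62.5 mm and 10.7 degrees, less where a joint would pass 70% of its speed; a pose out of reach is approached as far as the arm can. A call with a gripper value outside its range is refused whole. OPENING is the closure, from 0 (fully open) to 1 (shut), set as the call begins (- or left out, the last holds). The fingers move at their own pace and stop on an object; FORCE is the grip in N (left out, the last holds). Time passes only in rows, so rows that repeat a pose let the fingers close. It gives the time, the measured TCP pose, the force, the opening and the grip force at its end, in the units of the state.
- arm.get_state(): the state, without advancing time (a new reading comes with each control period).
- arm.grab_frame(name): name is "scene" or "top" or "wrist"; returns (picture, depth): 420x560x3 uint8, red, green, blue; 420x560 float32, m along the optical axis (not along the pixel's ray), 0 where there is no reading.
- arm.get_calibration(name): a dict with "mtx" (3x3 intrinsics, pixels), "k1" (the pictures are not rectified: a ray, as slopes to the right and down, at radius r is drawn at 1 + k1 r^2 times it, then the intrinsics apply), "R" (3x3) and "t" (3): a world point X has camera coordinates R X + t; the wrist camera has in their place "mount" (4x4, takes a point from camera to tool coordinates, whose origin is the TCP and whose axes are the flange's). Camera axes: x right, y down, z forward; pixel columns grow to the right and rows downward; lengths in m; the calibration is good to about 2 mm. A picture is of the moment at which its call begins: read the wrist's pose just before it. get_calibration takes no time and is no camera call.
- arm.job_done(): hands the job in; it is judged then, once.
Trained networks look in the newest picture that a camera, given by its name, has taken for a name from the list of things; names that differ only in an ending like _2 or _b are one class to them, and where a whole thing is asked for, a point or a joint stands for the part that bears it (a point fixed in the world has none). Each returns a list of dicts, best first, with "score" (0 to 1); they miss things now and then, are a little off and sometimes report something else, mostly with a low value. They report only what shows in the picture. A call takes as long as a camera call. They do not tell look-alikes from the thing itself.
- arm.recognise(thing, camera): "extent" ([left, top, width, height] in pixels, round what is visible of it).
- arm.trace(thing, camera): "mask" (420x560 bool, what is visible of it) and "extent" ([left, top, width, height] in pixels, round what is visible of it).
The state is a dict: "t": time; "q": joint angles; "qd": joint speeds; "joint_efforts": joint torques, N m; "eef_pos": TCP position; "ee_rot": TCP orientation; "force": force on the tool from outside, world axes, zero at the start; "moment": the same for the moment, N m; "width": finger opening in m; "gripper_force": force on a finger pad.
Only numpy, scipy, OpenCV 4.12 (cv2) and the standard library are available. Lean on these libraries where they do the work, as an engineer would, in place of code of your own. Each camera call takes 0.05 s, during which the arm holds its last target. There are 200 camera calls.

## Working session

There is one attempt and no reset: what is moved stays moved. The work goes in short steps, Python scripts to look and compute and a shell command to move; the robot and the scene stay as the last step left them, time stands still between calls to the robot, and variables do not carry over. Pictures are saved under pics/ and viewed, at most 14 in all, crops included, and the job is handed in when it is done.

```bash
ls; mkdir -p pics; python3 - <<'E'
from station import arm
import cv2
s=arm.get_state();print({k:s[k] for k in("t","eef_pos","ee_rot","width","force")},arm.hold_point_z)
for n in("scene","top"):
    im,d=arm.grab_frame(n);cv2.imwrite(f"pics/{n}0.png",im[:,:,::-1]);c=arm.get_calibration(n);print(n,c)
print(arm.get_calibration("wrist"))
E
```

```text
pics
{'t': 0.0, 'eef_pos': array([ 0.27489822, -0.61596311,  0.22563693]), 'ee_rot': array([ 3.13995781e+00, -1.38790642e-04, -2.72193627e+00]), 'width': 0.0877493321587725, 'force': array([-0.7610122 , -0.17813429, -0.00576149])} 0.0188
scene {'mtx': array([[395.4812341 ,   0.        , 276.43691333],
       [  0.        , 395.4812341 , 209.85622667],
       [  0.        ,   0.        ,   1.        ]]), 'k1': 0.03316479341861015, 'R': array([[ 0.12594841,  0.99185753, -0.01885842],
       [ 0.64777455, -0.09662386, -0.7556798 ],
       [-0.75134887,  0.08296067, -0.65466969]]), 't': array([-0.17445591, -0.26190622,  1.72106842])}
top {'mtx': array([[457.91759048,   0.        , 271.41816935],
       [  0.        , 457.91759048, 213.11597156],
       [  0.        ,   0.        ,   1.        ]]), 'k1': -0.04749892581907731, 'R': array([[-0.01441129, -0.99962428,  0.02331555],
       [-0.9939222 ,  0.01177617, -0.10945311],
       [ 0.10913741, -0.02475121, -0.99371847]]), 't': array([0.09756578, 0.53333914, 1.59947965])}
{'mtx': array([[297.05560546,   0.        , 276.67563212],
       [  0.        , 297.05560546, 207.54283162],
       [  0.        ,   0.        ,   1.        ]]), 'k1': 0.013295959849382238, 'mount': array([[-4.99019013e-04, -9.60871590e-01, -2.76993751e-01,
         7.47348983e-02],
       [ 9.99999748e-01, -6.19317520e-04,  3.46815489e-04,
         2.01037931e-04],
       [-5.04792233e-04, -2.76993508e-01,  9.60871657e-01,
        -1.58927060e-01],
       [ 0.00000000e+00,  0.00000000e+00,  0.00000000e+00,
         1.00000000e+00]])}
```

View pics/top0.png

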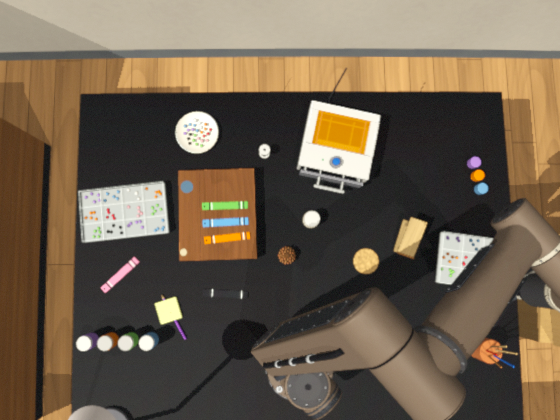

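View pics/scene0.png

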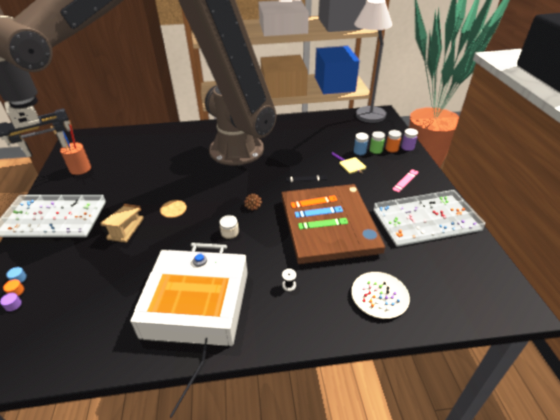

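The top view shows the board (217,215) with green (225,206), blue (225,222) and orange (227,238). The box is at (340,140) with its handle at (328,188). The jar is at (311,219), coaster (366,261), stand (410,238), cone (287,255) and spool (264,151). The look-alikes are black (227,294) and pink (120,275), both off the board.

```bash
cat > h.py <<'E'
import numpy as np, cv2, sys
from scipy.spatial.transform import Rotation as Ro
from station import arm
np.set_printoptions(precision=4,suppress=True)
def pose():
    s=arm.get_state(); return Ro.from_euler('xyz',s["ee_rot"]).as_matrix(),np.array(s["eef_pos"])
class View:
    def __init__(v,name,png=None):
        v.name=name; Rt,p=pose(); c=arm.get_calibration(name)
        v.im,v.d=arm.grab_frame(name)
        if png: cv2.imwrite(f"pics/{png}.png",v.im[:,:,::-1])
        if "mount" in c: M=c["mount"]; v.R=Rt@M[:3,:3]; v.o=p+Rt@M[:3,3]
        else: v.R=c["R"].T; v.o=-c["R"].T@c["t"]
        K=c["mtx"];u,w=np.meshgrid(np.arange(560.),np.arange(420.))
        xd,yd=(u-K[0,2])/K[0,0],(w-K[1,2])/K[1,1]; x,y=xd.copy(),yd.copy()
        for _ in range(8):
            f=1+c["k1"]*(x*x+y*y); x,y=xd/f,yd/f
        v.ray=np.stack([x,y,np.ones_like(x)],-1)@v.R.T
        v.P=v.o+v.ray*v.d[...,None]; v.P[v.d==0]=np.nan
    def onz(v,mask,z):
        r=v.ray[mask]; return v.o+r*((z-v.o[2])/r[:,2])[:,None]
    def trace(v,thing):
        return arm.trace(thing,v.name)
def rect(P):
    (cx,cy),(w,h),a=cv2.minAreaRect(P[:,:2].astype(np.float32))
    if w<h: w,h,a=h,w,a+90
    a=(a+90)%180-90
    return np.array([cx,cy]),w,h,a   # centre, long, short, angle of long side (deg)
def go(x,y,z,yaw=None):
    "units for a shift to world TCP target; yaw = world angle (deg) of the tool's closing line y"
    R,p=pose(); d=R.T@(np.array([x,y,z])-p)/.025; t=0
    if yaw is not None:
        cur=np.degrees(np.arctan2(R[1,1],R[0,1])); t=-((yaw-cur+90)%180-90)/5
    print("rows:",np.round(d,2),"turn",round(t,2))
E
python3 - <<'E'
from h import *
v=View("top")
print("q6",arm.get_state()["q"])
for n,z in dict(mark_green=.0465,mark_blue=.0465,mark_orange=.0465,mark_purple=.0465,board=.044,cure_box=.082,tray_handle=.052,slope=None,paint_jar=.052,coaster=.004,pine_cone=None,thread_spool=.05,start=.104).items():
    for r in v.trace(n)[:2]:
        m=r["mask"]; P=v.onz(m,z) if z else v.P[m]; P=P[~np.isnan(P[:,0])]
        print(n,round(r["score"],2),np.round(r["extent"]),*[np.round(q,3) for q in rect(P)],"z",np.nanmedian(v.P[m][:,2]).round(4))
E
```

```text
q6 [-0.8629  0.3592  0.0113 -0.0003 -1.2241 -0.2881]
mark_green 0.6 [202. 202.  48.   5.] [0.563 0.254] 0.162 0.028 89.348 z 0.0456
mark_blue 0.83 [201. 216.  50.   8.] [0.502 0.255] 0.158 0.025 -87.945 z 0.0461
mark_blue 0.77 [204. 291.  42.   9.] [0.257 0.253] 0.156 0.028 86.701 z 0.0029
mark_orange 0.75 [302. 209.  16.  18.] [ 0.51  -0.048] 0.057 0.057 89.266 z 0.0509
mark_orange 0.58 [204. 235.  43.  11.] [0.449 0.249] 0.159 0.029 -85.526 z 0.0461
board 0.83 [181. 169.  75.  94.] [0.532 0.283] 0.32 0.27 1.116 z 0.0437
cure_box 0.69 [299.  93.  84.  98.] [ 0.77  -0.148] 0.34 0.257 -13.002 z 0.0807
tray_handle 0.82 [299. 171.  65.  20.] [ 0.64 -0.12] 0.225 0.06 78.854 z 0.0565
slope 0.71 [399. 219.  26.  39.] [ 0.442 -0.411] 0.146 0.084 -21.214 z 0.0596
paint_jar 0.52 [304. 210.  13.  18.] [ 0.508 -0.046] 0.053 0.053 -1.253 z 0.0512
coaster 0.57 [357. 250.  22.  24.] [ 0.362 -0.248] 0.085 0.083 -46.692 z 0.0045
pine_cone 0.49 [278. 248.  19.  16.] [0.386 0.039] 0.058 0.054 -0.868 z 0.0336
thread_spool 0.6 [300. 169.  60.  24.] [ 0.641 -0.118] 0.222 0.059 78.656 z 0.0561
thread_spool 0.34 [204. 231.  47.  13.] [0.447 0.248] 0.158 0.029 -85.658 z 0.0461
start 0.43 [336. 159.   3.   9.] [ 0.703 -0.133] 0.018 0.014 -1.77 z 0.1048
start 0.31 [401. 222.  24.  34.] [ 0.438 -0.386] 0.13 0.061 -23.375 z 0.0602
```

```bash
python3 - <<'E'
from h import *
R,p=pose();print(R)
go(.508,-.047,.20,79)
go(.508,-.047,.20,-12)
go(.508,-.047,.020,79)
E
```

```text
[[-0.9132 -0.4076  0.    ]
 [-0.4076  0.9132 -0.    ]
 [-0.     -0.     -1.    ]]
rows: [-17.79  17.     1.06] turn 7.01
rows: [-17.79  17.     1.06] turn -10.79
rows: [-17.79  17.     8.26] turn 7.01
```

```bash
python3 -m crank '[[[-2.2,2,0,2],[-4.4,4.1,0,4],[-6.6,6.2,0,5.5],[-8.8,8.2,0,7],[-11,10.3,0,7],[-13.2,12.4,0.3,7],[-15.4,14.5,0.6,7],[-17,16.2,0.9,7],[-17.8,17,1.06,7],[-17.8,17,1.06,7],[-17.8,17,1.06,7]]]' 0; python3 - <<'E'
from h import *
v=View("wrist","w1"); print(pose()[1])
for n,z in dict(paint_jar=.052,tray_handle=.052,start=.104,cure_box=.082).items():
    for r in v.trace(n)[:2]:
        m=r["mask"]; P=v.onz(m,z); print(n,round(r["score"],2),np.round(r["extent"]),*[np.round(q,4) for q in rect(P)],"z",np.nanmedian(v.P[m][:,2]).round(4))
E
```

```text
t: 2.17
eef_pos: [0.5092, -0.0439, 0.1997]
ee_rot: [3.142, -0.0, 2.955]
force: [0.2, -0.4, -1.0]
width: 0.0875
gripper_force: 0.0
[ 0.5085 -0.0453  0.1998]
paint_jar 0.64 [246. 165.  53.  60.] [ 0.5094 -0.0482] 0.0623 0.0523 -10.7295 z 0.0525
tray_handle 0.69 [169. 303. 161.  37.] [ 0.6513 -0.1077] 0.2014 0.0507 80.8755 z 0.0456
cure_box 0.59 [166. 302. 170.  37.] [ 0.6298 -0.0983] 0.1848 0.0444 80.8756 z 0.0452
```

View pics/w1.png

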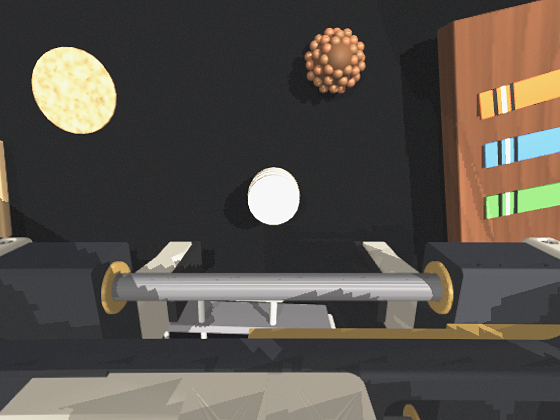

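Wrist view: the jar is at (273,196), the coaster at (74,90) and the cone at (335,60); the tray's handle and panel sit low centre. The jar measures (0.509,-0.048), agreeing with the top view, so I'll grasp it.

```bash
python3 -m crank '[[[0,-0.1,2,0],[0,-0.1,4,0],[0,-0.1,6,0],[0,-0.1,7.1,0],[0,-0.1,7.1,0]]]' 0 ; python3 -m crank '[[[0,0,0,0],[0,0,0,0],[0,0,0,0],[0,0,0,0],[0,0,0,0],[0,0,0,0]]]' 1 20; python3 - <<'E'
from h import *
v=View("top")
r=v.trace("coaster")[0]; P=v.onz(r["mask"],.004);c=rect(P)[0];print(c,rect(P)[1:])
go(c[0],c[1],.06,79);go(c[0],c[1],.0245,79)
E
```

```text
t: 3.05
eef_pos: [0.5061, -0.0508, 0.021]
ee_rot: [-3.14, -0.004, 2.949]
force: [-0.0, 0.4, 0.9]
width: 0.0875
gripper_force: 0.0
t: 3.8
eef_pos: [0.5084, -0.0491, 0.0234]
ee_rot: [3.141, 0.001, 2.951]
force: [-0.9, 0.1, 6.5]
width: 0.0577
gripper_force: 20.0
[ 0.362  -0.2475] (0.0850934386253357, 0.0833090990781784, -46.69239807128906)
rows: [ 4.24 -8.9  -1.47] turn 0.02
rows: [ 4.24 -8.9  -0.05] turn 0.02
```

```bash
python3 -m crank '[[[0,0,-1,0],[0.7,-1.5,-1.8,0],[1.8,-3.7,-1.8,0],[2.8,-5.9,-1.8,0],[3.7,-7.8,-1.8,0],[4.24,-8.9,-1.8,0],[4.24,-8.9,-1.8,0],[4.24,-8.9,-1,0],[4.24,-8.9,-0.2,0],[4.24,-8.9,-0.2,0],[4.24,-8.9,-0.2,0]]]'; python3 -m crank '[[[0,0,0,0],[0,0,0,0],[0,0,0,0]]]' 0.02; python3 -m crank '[[[0,0,-2,0],[0,0,-4,0],[0,0,-6,0],[-2,2,-6,0],[-4,4,-6,0],[-5.5,5,-6,0],[-5.5,5,-6,0]]]' ; python3 - <<'E'
from h import *
v=View("top","t2"); w=View("wrist","w2")
for q in (v,w):
  for n,z in dict(paint_jar=.056,coaster=.004,tray_handle=None,start=.104,cure_box=.082).items():
    for r in q.trace(n)[:1]:
        m=r["mask"]; P=q.onz(m,z) if z else q.P[m]; P=P[~np.isnan(P[:,0])]; print(q.name,n,round(r["score"],2),np.round(r["extent"]),*[np.round(a,4) for a in rect(P)],"z",np.nanmedian(q.P[m][:,2]).round(4))
# front panel / handle profile in box frame from top depth
E
```

```text
t: 5.28
eef_pos: [0.3617, -0.2474, 0.0279]
ee_rot: [3.142, -0.0, 2.951]
force: [-0.6, 0.7, -1.6]
width: 0.0576
gripper_force: 20.0
t: 5.65
eef_pos: [0.3617, -0.2477, 0.0279]
ee_rot: [3.142, 0.001, 2.951]
force: [0.7, -0.4, -0.3]
width: 0.0814
gripper_force: 0.0
t: 6.52
eef_pos: [0.5232, -0.1494, 0.1769]
ee_rot: [-3.141, -0.0, 2.953]
force: [-0.3, -0.8, 0.2]
width: 0.0862
gripper_force: 0.0
top paint_jar 0.52 [360. 250.  18.  17.] [ 0.3651 -0.2445] 0.0598 0.0523 88.0655 z 0.0552
top coaster 0.63 [356. 252.  20.  21.] [ 0.3526 -0.2326] 0.0769 0.0514 29.0479 z 0.0049
top tray_handle 0.44 [301. 170.  31.   5.] [ 0.6717 -0.0661] 0.105 0.0225 75.3913 z 0.0593
top start 0.62 [333. 159.   6.   8.] [ 0.7018 -0.1319] 0.0251 0.022 -45.7595 z 0.103
top cure_box 0.81 [300.  95.  82.  84.] [ 0.7865 -0.151 ] 0.3068 0.2532 -12.8162 z 0.0811
wrist paint_jar 0.78 [95.  9. 86. 85.] [ 0.3728 -0.2407] 0.0706 0.0538 54.5714 z 0.0565
wrist coaster 0.97 [123.   7.  76.  99.] [ 0.3657 -0.2376] 0.0905 0.0748 -22.6862 z 0.0049
wrist tray_handle 0.72 [222. 298. 159.  40.] [ 0.6047 -0.1396] 0.2112 0.178 -9.1588 z 0.0569
wrist cure_box 0.95 [209. 300. 194. 116.] [ 0.6666 -0.1234] 0.2302 0.1058 50.4315 z 0.0567
```

View pics/w2.png

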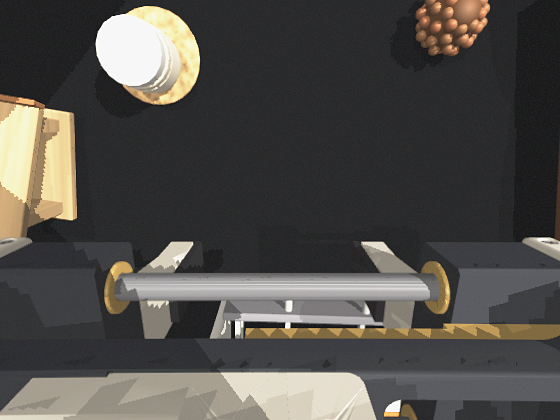

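The jar is on its coaster (145,50); the handle shows only partly at (265,320). I'll clear the hand aside and measure the handle from above.

```bash
python3 -m crank '[[[1,-2,0,0],[1.5,-4,0,0],[2,-6,0,0],[2.5,-7,0,0],[2.5,-7,0,0]]]' 1; cat > tray.py <<'E'
from h import *
def tray(v):
    P=v.P.reshape(-1,3); C=v.im.reshape(-1,3)
    # roof of box for yaw
    g=(abs(P[:,2]-.082)<.006)&(abs(P[:,0]-.79)<.22)&(abs(P[:,1]+.15)<.2)
    c,l,s,a=rect(P[g]); print("roof",c,l,s,a)
    return P
if __name__=="__main__":
    v=View("top","t3"); P=tray(v)
    b=P[(abs(P[:,2]-.053)<.014)&(P[:,0]>.36)&(P[:,0]<.72)&(P[:,1]>-.3)&(P[:,1]<.06)]
    print(len(b)); th=np.radians(-11.5); X=np.array([np.cos(th),np.sin(th)]);Y=np.array([-X[1],X[0]])
    Q=np.c_[b[:,:2]@X,b[:,:2]@Y,b[:,2]]; Q=Q[np.argsort(Q[:,0])]
    print(Q[:: max(1,len(Q)//60)])
E
python3 tray.py
```

```text
t: 7.75
eef_pos: [0.4243, -0.3124, 0.1776]
ee_rot: [-3.142, -0.0, 2.948]
force: [0.7, 0.7, 1.0]
width: 0.0412
gripper_force: 0.0
roof [ 0.7872 -0.1524] 0.2514059245586395 0.2432381808757782 77.08492279052734
482
[[ 0.3513  0.1003  0.0391]
 [ 0.3575  0.1232  0.0452]
 [ 0.3608  0.106   0.0449]
 [ 0.3641  0.1069  0.0486]
 [ 0.3669  0.1108  0.0464]
 [ 0.3698  0.1146  0.0418]
 [ 0.3732  0.1154  0.0444]
 [ 0.3766  0.116   0.0444]
 [ 0.3815  0.1095  0.0396]
 [ 0.6205 -0.0186  0.0518]
 [ 0.6219  0.0138  0.0496]
 [ 0.6224 -0.0168  0.0602]
 [ 0.6228 -0.0382  0.0609]
 [ 0.6237  0.0579  0.0533]
 [ 0.625  -0.0035  0.0508]
 [ 0.6259  0.0591  0.0601]
 [ 0.6269 -0.0169  0.0551]
 [ 0.6277  0.037   0.0535]
 [ 0.6288 -0.0122  0.06  ]
 [ 0.6299  0.0233  0.0559]
 [ 0.6313  0.0525  0.0574]
 [ 0.6354  0.0561  0.0511]
 [ 0.6424  0.0541  0.0546]
 [ 0.648   0.0507  0.0478]
 [ 0.6543 -0.0296  0.0584]
 [ 0.6588 -0.0815  0.0486]
 [ 0.6592 -0.0665  0.0505]
 [ 0.66   -0.0789  0.0596]
 [ 0.6603 -0.0247  0.0603]
 [ 0.6607 -0.0883  0.0659]
 [ 0.6612 -0.0864  0.0404]
 [ 0.6614  0.029   0.0571]
 [ 0.6616 -0.0528  0.0628]
 [ 0.662  -0.0168  0.0624]
 [ 0.6623  0.0011  0.062 ]
 [ 0.6624  0.0467  0.0532]
 [ 0.663   0.0432  0.0537]
 [ 0.6632 -0.0599  0.0618]
 [ 0.6636  0.0793  0.0523]
 [ 0.664   0.0694  0.06  ]
 [ 0.6644 -0.0094  0.0615]
 [ 0.6647  0.0821  0.0441]
 [ 0.6652  0.1019  0.0592]
 [ 0.6654  0.0262  0.0581]
 [ 0.6657  0.0347  0.0669]
 [ 0.6663  0.1097  0.0642]
 [ 0.6666  0.0982  0.0555]
 [ 0.6672  0.1029  0.0663]
 [ 0.6678 -0.0995  0.0589]
 [ 0.6681 -0.0301  0.063 ]
 [ 0.6684 -0.0847  0.06  ]
 [ 0.6691 -0.0882  0.0597]
 [ 0.6698  0.0924  0.0634]
 [ 0.6709  0.1101  0.0591]
 [ 0.6718  0.0885  0.0571]
 [ 0.6736  0.0632  0.0545]
 [ 0.6763 -0.0842  0.0559]
 [ 0.6791 -0.1078  0.0457]
 [ 0.6818  0.1086  0.061 ]
 [ 0.6844 -0.029   0.0535]
 [ 0.6875  0.0542  0.0493]]
```

```bash
python3 -c "
import cv2
i=cv2.imread('pics/t3.png')[80:270,270:450];cv2.imwrite('pics/t3c.png',cv2.resize(i,None,fx=3.1,fy=3.1,interpolation=2))"
```

```text
(no output)
```

View pics/t3c.png

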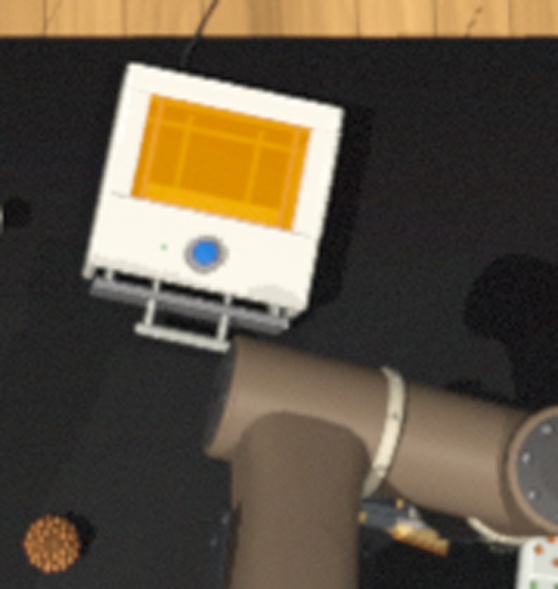

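Crop: the tray is slightly open, with the handle bar at about (183,337) in the crop and the panel behind it. The box yaw is about -12.9°. I'll hook closed fingers between bar and panel.

```bash
python3 - <<'E'
from h import *
v=View("top"); P=v.P.reshape(-1,3); o=np.array([.787,-.152]); th=np.radians(-12.9); X=np.array([np.cos(th),np.sin(th)]);Y=np.array([-X[1],X[0]])
g=(abs(P[:,2]-.054)<.012); Q=np.c_[(P[g,:2]-o)@X,(P[g,:2]-o)@Y]
Q=Q[(abs(Q[:,1])<.12)&(Q[:,0]>-.22)&(Q[:,0]<-.1)]
n,e=np.histogram(Q[:,0],np.arange(-.19,-.1,.003)); print(np.c_[e[:-1],n].T)
b=Q[Q[:,0]<-.165]; print(b[:,1].min(),b[:,1].max())
h=o-.1555*X; go(*h,.15,77.1); go(*h,.03,77.1)
E
```

```text
[[-0.19  -0.187 -0.184 -0.181 -0.178 -0.175 -0.172 -0.169 -0.166 -0.163
  -0.16  -0.157 -0.154 -0.151 -0.148 -0.145 -0.142 -0.139 -0.136 -0.133
  -0.13  -0.127 -0.124 -0.121 -0.118 -0.115 -0.112 -0.109 -0.106]
 [ 0.     0.     1.    25.    29.    21.    14.     4.     5.     3.
   3.     4.     4.     5.     3.     6.    69.    57.    45.    43.
   8.     4.     5.     8.     4.     5.     0.     0.     0.   ]]
-0.05091167258491254 0.053751195701666456
rows: [-6.76  9.22  1.11] turn 0.38
rows: [-6.76  9.22  5.91] turn 0.38
```

```bash
python3 -m crank '[[[-1.7,2.3,0,0.38],[-3.4,4.6,0.3,0.38],[-5.1,6.9,0.7,0.38],[-6.2,8.5,1.1,0.38],[-6.76,9.22,1.1,0.38],[-6.76,9.22,1.1,0.38],[-6.76,9.22,1.1,0.38],[-6.76,9.22,2.2,0.38],[-6.76,9.22,3.2,0.38],[-6.76,9.22,3.2,0.38]]]' 1; python3 - <<'E'
from h import *
h=np.array([.787,-.152])-.1558*np.array([.9748,-.2232]); go(*h,.03,77.1); print(arm.get_state()["width"])
E
```

```text
t: 9.1
eef_pos: [0.6333, -0.1175, 0.0962]
ee_rot: [-3.141, -0.003, 2.916]
force: [0.4, -0.2, -0.4]
width: 0.0012
gripper_force: 0.0
rows: [-0.08  0.03  2.65] turn -0.0
0.0011500771778089312
```

```bash
python3 -m crank '[[[-0.05,0.03,0.8,0],[-0.05,0.03,1.5,0],[-0.05,0.03,2.1,0],[-0.05,0.03,2.6,0],[-0.05,0.03,2.6,0]]]' 1
```

```text
t: 9.72
eef_pos: [0.636, -0.1164, 0.0314]
ee_rot: [-3.141, -0.002, 2.917]
force: [-0.1, 0.4, 0.2]
width: 0.0006
gripper_force: 0.0
```

```bash
python3 -m crank '[[[0.5,0,0,0],[1.2,0,0,0],[2,0,0,0],[2.9,0,0,0],[3.8,0,0,0],[4.7,0,0,0],[5.5,0,0,0],[6.2,0,0,0],[6.6,0,0,0],[6.9,0,0,0],[6.9,0,0,0]]]' 1;python3 -m crank '[[[0.1,0,0,0],[0.2,0,0,0],[0.3,0,0,0],[0.3,0,0,0]]]' 1;python3 -m crank '[[[0.1,0,0,0],[0.2,0,0,0],[0.3,0,0,0],[0.3,0,0,0]]]' 1
```

```text
t: 11.1
eef_pos: [0.4679, -0.078, 0.0327]
ee_rot: [3.142, -0.0, 2.917]
force: [0.2, 0.1, -0.4]
width: 0.0005
gripper_force: 0.0
t: 11.6
eef_pos: [0.4609, -0.0763, 0.0325]
ee_rot: [-3.142, -0.0, 2.917]
force: [0.4, 0.3, 1.1]
width: 0.0002
gripper_force: 0.3
t: 12.1
eef_pos: [0.4598, -0.0747, 0.0338]
ee_rot: [3.139, 0.01, 2.92]
force: [18.2, -13.7, -13.8]
width: 0.0005
gripper_force: 11.2
```

```bash
python3 -m crank '[[[-0.4,0,0,0],[-0.4,0,0,0],[-0.4,0,-2,0],[-0.4,0,-4,0],[-0.4,0,-6,0],[-2,0,-7,0],[-4,0,-7.5,0],[-5.5,0,-7.5,0],[-5.5,0,-7.5,0]]]' 0; python3 - <<'E'
from h import *
print(arm.get_state()["q"]); R,p=pose(); print(p)
go(.585-.0*.1,-.106,.22,-12.9)
E
```

```text
t: 13.22
eef_pos: [0.5886, -0.1055, 0.2184]
ee_rot: [-3.141, -0.003, 2.916]
force: [-1.2, 0.1, -1.4]
width: 0.0843
gripper_force: 0.0
[ 0.1489  0.2403 -0.1739 -0.0005 -1.1594 -1.9447]
[ 0.5886 -0.1055  0.2184]
rows: [ 0.14 -0.05 -0.06] turn 18.0
```

```bash
python3 -m crank '[[[0,0,0,-2],[0,0,0,-4],[0,0,0,-6],[0,0,0,-8],[0,0,0,-10],[0,0,0,-12],[0,0,0,-14],[0,0,0,-16],[0,0,0,-18],[0,0,0,-18],[0,0,0,-18]]]' 0; cat > look.py <<'E'
from h import *
import sys
o=np.array([.787,-.152]); th=np.radians(-12.9); X=np.array([np.cos(th),np.sin(th)]);Y=np.array([-X[1],X[0]])
def tobox(c): return np.array([(c-o)@X,(c-o)@Y])
def see(v,things,k=1):
    for n,z in things.items():
        for r in v.trace(n)[:k]:
            m=cv2.erode(r["mask"].astype(np.uint8),np.ones((1,1)))>0
            P=v.onz(m,z) if z else v.P[m]; P=P[~np.isnan(P[:,0])]
            c,l,s,a=rect(P); print(v.name,n,round(r["score"],2),np.round(r["extent"]),c,"box",tobox(c),"L %.3f W %.3f ang %.1f z %.4f"%(l,s,a,np.nanmedian(v.P[m][:,2])))
E
python3 - <<'E'
from look import *
v=View("wrist","w4"); print(pose()[1])
see(v,dict(done_white=.0525,done_red=.0525,tray_handle=None,rack=None))
v=View("top"); see(v,dict(done_white=.0525,done_red=.0525,slope=None,tray_handle=None))
E
```

```text
t: 14.6
eef_pos: [0.5872, -0.1051, 0.2199]
ee_rot: [3.141, 0.0, -1.799]
force: [-0.4, -0.7, -0.2]
width: 0.0875
gripper_force: 0.0
[ 0.5874 -0.1051  0.2199]
wrist done_white 0.75 [254. 114.  24. 143.] [ 0.597  -0.1086] box [-0.1949 -0.0001] L 0.160 W 0.027 ang 76.9 z 0.0532
wrist done_red 0.66 [304. 120.  30. 138.] [ 0.5424 -0.09  ] box [-0.2523  0.0058] L 0.159 W 0.026 ang 76.8 z 0.0533
wrist tray_handle 0.92 [187.  80. 233. 192.] [ 0.558 -0.104] box [-0.234  -0.0043] L 0.270 W 0.217 ang -14.4 z 0.0557
wrist rack 0.95 [189.  81. 231. 192.] [ 0.5527 -0.1032] box [-0.2393 -0.0047] L 0.293 W 0.216 ang -10.0 z 0.0554
top done_white 0.63 [208. 234.  40.  11.] [0.4474 0.2485] box [-0.4205  0.3145] L 0.151 W 0.024 ang -84.4 z 0.0462
top done_red 0.45 [313. 206.   9.   6.] [ 0.5465 -0.0587] box [-0.2553  0.0372] L 0.045 W 0.023 ang 78.0 z 0.0524
top slope 0.73 [399. 219.  28.  39.] [ 0.4453 -0.4086] box [-0.2758 -0.3264] L 0.151 W 0.083 ang -25.1 z 0.0592
top tray_handle 0.9 [314. 193.  45.  48.] [ 0.5153 -0.1454] box [-0.2663 -0.0542] L 0.165 W 0.153 ang 7.9 z 0.0521
```

View pics/w4.png

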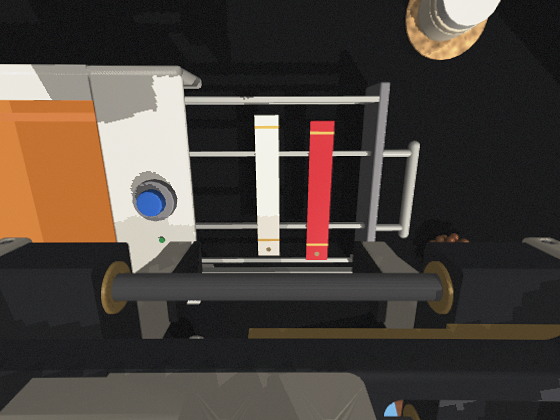

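Wrist view: the tray is out, with white at (266,185) and red at (319,190) across the rails, and the button at (152,203). Next I'll measure the stand from the top depth.

```bash
python3 - <<'E'
from look import *
v=View("top"); r=v.trace("slope")[0]; m=r["mask"]; P=v.P[m]; P=P[~np.isnan(P[:,0])]
P=P[P[:,2]>.03]
from numpy.linalg import lstsq
w=np.ones(len(P),bool)
for _ in range(15):
    A=np.c_[P[:,:2],np.ones(len(P))]; k=lstsq(A[w],P[w,2],rcond=None)[0]; e=P[:,2]-A@k; w=abs(e)<.005
g=-k[:2]; up=k[:2]; print("grad",k,"tilt",np.degrees(np.arctan(np.hypot(*up))),"up dir",np.degrees(np.arctan2(up[1],up[0])),w.sum(),len(P))
F=P[w]; print(rect(F)); c=rect(F)[0]; print("z at c",np.r_[c,1]@k)
a=np.radians(rect(F)[3]);u=np.array([np.cos(a),np.sin(a)])
s=(F[:,:2]-c)@u; t=(F[:,:2]-c)@np.array([-u[1],u[0]]); print(np.percentile(s,[0,2,98,100]),np.percentile(t,[0,2,98,100]))
q=(P[:,:2]-c)@u
for lo in np.arange(-.08,.08,.01):
    b=(q>=lo)&(q<lo+.01); print(round(lo,2),b.sum(),P[b,2].mean() if b.sum() else 0)
E
```

```text
grad [ 0.2618 -0.0599 -0.0784] tilt 15.031299018654716 up dir -12.879957343958935 491 613
(array([ 0.4397, -0.3967]), 0.12680286169052124, 0.06272053718566895, -22.098480224609375)
z at c 0.060485511681680884
[-0.0634 -0.0579  0.0612  0.0634] [-0.0314 -0.0302  0.0267  0.0314]
-0.08 0 0
-0.07 11 0.0495645773060355
-0.06 43 0.04563894969970758
-0.05 47 0.04812117472775727
-0.04 48 0.050186602003604835
-0.03 50 0.052801701150043845
-0.02 49 0.0563236304583027
-0.01 44 0.059650685069273554
-0.0 50 0.06016373565756796
0.01 49 0.06373200356431673
0.02 49 0.06797600432984593
0.03 51 0.06894005798286786
0.04 52 0.0721792300056869
0.05 52 0.07413363169267331
0.06 18 0.07549312951243417
0.07 0 0
```

```bash
python3 - <<'E'
from look import *
w=o-.195*X-.062*Y; r=o-.2523*X-.059*Y
go(*w,.043,-12.9); go(*r,.043,-12.9)
print(w,r, pose()[1])
E
```

```text
rows: [ 2.52 -0.38  7.08] turn 0.01
rows: [2.4  1.91 7.08] turn 0.01
[ 0.5831 -0.1689] [ 0.5279 -0.1532] [ 0.5879 -0.1053  0.22  ]
```

```bash
python3 -m crank '[[[1.3,-0.2,2,0],[2.52,-0.4,4,0],[2.52,-0.4,5,0],[2.52,-0.4,5,0],[2.52,-0.4,5.5,0],[2.52,-0.4,6.2,0],[2.52,-0.4,6.8,0],[2.52,-0.4,7.08,0],[2.52,-0.4,7.08,0]]]' 0.54; python3 -m crank '[[[0,0,0,0],[0,0,0,0],[0,0,0,0],[0,0,0,0],[0,0,0,0]]]' 1 25;python3 -m crank '[[[0,0,-0.4,0],[0,0,-1.2,0],[0,0,-2.4,0],[0,0,-3,0],[0,0,-3,0]]]'; python3 - <<'E'
from look import *
s=np.array([.4397,-.3967]); a=np.radians(-22.1); U=np.array([np.cos(a),np.sin(a)]);V=np.array([-U[1],U[0]])
print(arm.get_state()["width"])
v=View("wrist","w5"); R,p=pose(); see(v,dict(done_white=p[2]+.0095))
t=s+.0328*U-.062*V; go(*t,.13,-22.1); go(*t,.0660,-22.1)
E
```

```text
t: 16.32
eef_pos: [0.5833, -0.1688, 0.0424]
ee_rot: [3.14, -0.0, -1.795]
force: [-0.1, -0.9, 0.6]
width: 0.0403
gripper_force: 0.0
t: 16.95
eef_pos: [0.584, -0.1689, 0.0434]
ee_rot: [-3.141, 0.0, -1.795]
force: [0.2, -0.1, 0.9]
width: 0.0239
gripper_force: 25.0
t: 17.58
eef_pos: [0.5843, -0.1688, 0.1192]
ee_rot: [-3.139, 0.001, -1.795]
force: [0.3, -0.3, -1.2]
width: 0.0238
gripper_force: 25.0
0.023828252160523845
wrist done_white 0.61 [256. 231.  42.  98.] [ 0.587 -0.157] box [-0.1939 -0.0495] L 0.062 W 0.025 ang 77.5 z 0.1288
rows: [12.82  2.66 -0.51] turn 1.85
rows: [12.82  2.66  2.05] turn 1.85
```

```bash
python3 -m crank '[[[1.5,0.3,-0.5,0.5],[3.5,0.7,-0.5,1],[5.5,1.1,-0.5,1.85],[7.5,1.5,-0.5,1.85],[9.5,2,-0.5,1.85],[11.5,2.4,-0.5,1.85],[12.82,2.66,-0.5,1.85],[12.82,2.66,-0.5,1.85],[12.82,2.66,0.5,1.85],[12.82,2.66,1.3,1.85],[12.82,2.66,1.9,1.85],[12.82,2.66,1.9,1.85]]]'; python3 - <<'E'
from look import *
s=np.array([.4397,-.3967]); a=np.radians(-22.1); U=np.array([np.cos(a),np.sin(a)]);V=np.array([-U[1],U[0]])
t=s+.0328*U-.062*V; go(*t,.0660,-22.1)
E
```

```text
t: 19.18
eef_pos: [0.4469, -0.4655, 0.0688]
ee_rot: [3.138, 0.001, -1.956]
force: [-0.2, -0.1, -0.1]
width: 0.0238
gripper_force: 25.0
rows: [ 0.04 -0.01  0.11] turn 0.01
```

```bash
python3 -m crank '[[[0,0,0.1,0],[0,0,0.15,0],[0,0,0.15,0]]]'; python3 -m crank '[[[0,0,0,0],[0,0,0,0],[0,0,0,0]]]' 0.55; python3 -m crank '[[[0,0,-1,0],[0,0,-3,0],[0,0,-5,0],[-2.5,0,-5.5,0],[-2.5,0,-5.5,0],[-2.5,0,-5.5,0]]]'; python3 - <<'E'
from look import *
v=View("wrist","w6"); see(v,dict(done_white=None,slope=None))
r=v.trace("done_white")[0]; P=v.P[r["mask"]];P=P[~np.isnan(P[:,0])]; k=np.linalg.lstsq(np.c_[P[:,:2],np.ones(len(P))],P[:,2],rcond=None)[0]; print("tilt",np.degrees(np.arctan(np.hypot(*k[:2]))),np.degrees(np.arctan2(k[1],k[0])))
E
```

```text
t: 19.55
eef_pos: [0.4477, -0.4667, 0.0673]
ee_rot: [-3.141, -0.0, -1.956]
force: [-0.2, -0.3, -0.3]
width: 0.0241
gripper_force: 25.0
t: 19.92
eef_pos: [0.4476, -0.4666, 0.0669]
ee_rot: [-3.141, -0.0, -1.957]
force: [-0.4, -0.9, 0.7]
width: 0.0393
gripper_force: 0.0
t: 20.68
eef_pos: [0.4711, -0.4083, 0.2044]
ee_rot: [-3.142, 0.0, -1.955]
force: [0.4, -0.1, 0.2]
width: 0.0393
gripper_force: 0.0
wrist done_white 0.74 [264. 115.  22. 155.] [ 0.4789 -0.3926] box [-0.2466 -0.3033] L 0.196 W 0.029 ang 68.3 z 0.0711
wrist slope 0.71 [242. 161. 129.  65.] [ 0.4326 -0.3955] box [-0.2911 -0.3164] L 0.153 W 0.068 ang -24.2 z 0.0575
tilt 11.888642084836734 -20.886392197653837
```

View pics/w6.png

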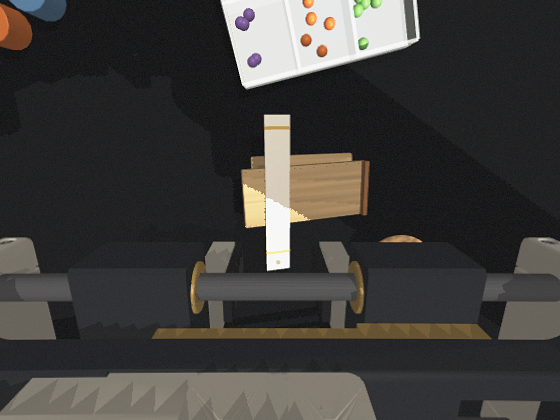

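White lies across the stand at (277,192), flat on its face. Red next.

```bash
python3 - <<'E'
from look import *
r=o-.2523*X-.059*Y
go(*r,.12,-12.9); go(*r,.043,-12.9)
E
```

```text
rows: [-10.35   1.73   3.34] turn -1.85
rows: [-10.35   1.73   6.42] turn -1.85
```

```bash
python3 -m crank '[[[-2,0.3,0,-0.5],[-4,0.7,0.5,-1.85],[-6,1,1,-1.85],[-8,1.4,2,-1.85],[-9.6,1.7,3,-1.85],[-10.35,1.73,3.8,-1.85],[-10.35,1.73,3.8,-1.85],[-10.35,1.73,4.8,-1.85],[-10.35,1.73,5.6,-1.85],[-10.35,1.73,6.2,-1.85],[-10.35,1.73,6.42,-1.85],[-10.35,1.73,6.42,-1.85]]]' 0.54; python3 -m crank '[[[0,0,0,0],[0,0,0,0],[0,0,0,0],[0,0,0,0],[0,0,0,0]]]' 1 25;python3 -m crank '[[[0,0,-0.4,0],[0,0,-1.2,0],[0,0,-2.4,0],[0,0,-3,0],[0,0,-3,0]]]'; python3 - <<'E'
from look import *
s=np.array([.4397,-.3967]); a=np.radians(-22.1); U=np.array([np.cos(a),np.sin(a)]);V=np.array([-U[1],U[0]])
t=s-.0213*U-.062*V; go(*t,.13,-22.1); go(*t,.0520,-22.1)
E
```

```text
t: 22.38
eef_pos: [0.5284, -0.153, 0.0439]
ee_rot: [3.141, -0.0, -1.795]
force: [-1.0, -0.6, 0.2]
width: 0.0402
gripper_force: 0.0
t: 23.0
eef_pos: [0.5287, -0.1526, 0.0441]
ee_rot: [-3.141, 0.0, -1.795]
force: [0.4, 0.3, 2.2]
width: 0.0238
gripper_force: 25.0
t: 23.62
eef_pos: [0.5289, -0.1526, 0.1198]
ee_rot: [-3.139, 0.001, -1.795]
force: [-0.6, 0.4, -0.6]
width: 0.024
gripper_force: 25.0
rows: [12.62  2.54 -0.42] turn 1.85
rows: [12.63  2.55  2.7 ] turn 1.85
```

```bash
python3 -m crank '[[[1.5,0.3,-0.8,0.5],[3.5,0.7,-0.8,1],[5.5,1.1,-0.8,1.85],[7.5,1.5,-0.8,1.85],[9.5,2,-0.8,1.85],[11.5,2.4,-0.8,1.85],[12.62,2.55,-0.6,1.85],[12.62,2.55,-0.5,1.85],[12.62,2.55,0.5,1.85],[12.62,2.55,1.5,1.85],[12.62,2.55,2.3,1.85],[12.62,2.55,2.3,1.85]]]'; python3 -m crank '[[[0,0,0.3,0],[0,0,0.38,0],[0,0,0.38,0],[0,0,0.38,0]]]'; python3 -m crank '[[[0,0,0,0],[0,0,0,0],[0,0,0,0]]]' 0.58; python3 -m crank '[[[0,0,-1,0],[0,0,-3,0],[0,0,-5,0],[-2.5,0,-6,0],[-2.5,0,-6,0],[-2.5,0,-6,0]]]'; python3 - <<'E'
from look import *
v=View("wrist","w7"); see(v,dict(done_white=None,done_red=None,slope=None))
for n in("done_white","done_red"):
    r=v.trace(n)[0]; P=v.P[r["mask"]];P=P[~np.isnan(P[:,0])]; k=np.linalg.lstsq(np.c_[P[:,:2],np.ones(len(P))],P[:,2],rcond=None)[0]; print("tilt",np.degrees(np.arctan(np.hypot(*k[:2]))),np.degrees(np.arctan2(k[1],k[0])))
E
```

```text
t: 25.12
eef_pos: [0.3949, -0.4444, 0.0591]
ee_rot: [3.137, 0.001, -1.956]
force: [-0.1, -0.7, -0.1]
width: 0.0237
gripper_force: 25.0
t: 25.62
eef_pos: [0.3962, -0.4462, 0.0523]
ee_rot: [-3.141, -0.0, -1.957]
force: [-0.6, -0.5, -0.4]
width: 0.0243
gripper_force: 25.0
t: 26.0
eef_pos: [0.396, -0.4461, 0.0519]
ee_rot: [-3.141, -0.0, -1.957]
force: [0.2, 1.1, 0.0]
width: 0.0369
gripper_force: 0.0
t: 26.75
eef_pos: [0.4197, -0.3878, 0.2019]
ee_rot: [-3.141, 0.0, -1.955]
force: [-0.2, -0.8, 0.1]
width: 0.0365
gripper_force: 0.0
wrist done_white 0.71 [206. 117.  30. 128.] [ 0.471  -0.4153] box [-0.2492 -0.3272] L 0.151 W 0.054 ang 67.8 z 0.0709
wrist done_red 0.93 [261. 118.  27. 147.] [ 0.4199 -0.3859] box [-0.3057 -0.3099] L 0.158 W 0.024 ang 67.9 z 0.0563
wrist slope 0.67 [187. 158. 133.  72.] [ 0.4482 -0.4019] box [-0.2744 -0.3193] L 0.163 W 0.060 ang -19.7 z 0.0606
tilt 4.479509297773307 -1.7302292811840299
tilt 14.84540537216497 -20.109528438546356
```

View pics/w7.png

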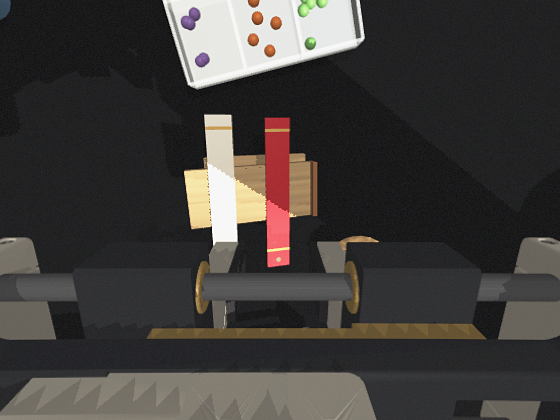

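Both are on the stand: white at (219,180) and red at (277,190), side by side and flat. Next the board.

```bash
python3 - <<'E'
from h import *
go(.505,.25,.25,0)
E
```

```text
rows: [-24.96   6.45  -1.95] turn -4.43
```

```bash
python3 -m crank '[[[-2.2,0.6,-0.3,-1],[-4.5,1.2,-0.8,-2],[-6.8,1.8,-1.2,-3],[-9.1,2.3,-1.9,-4],[-11.4,2.9,-1.9,-4.43],[-13.7,3.5,-1.9,-4.43],[-16,4.1,-1.9,-4.43],[-18.3,4.7,-1.9,-4.43],[-20.6,5.3,-1.9,-4.43],[-22.8,5.9,-1.9,-4.43],[-24.3,6.3,-1.9,-4.43],[-24.96,6.45,-1.95,-4.43]]]' 1; python3 -m crank '[[[0,0,0,0],[0,0,0,0]]]' ; python3 - <<'E'
from look import *
v=View("wrist","w8"); print(pose()[1])
see(v,dict(mark_green=.0465,mark_blue=.0465,mark_orange=.0465,mark_purple=.0465,board=.044))
t=View("top");see(t,dict(paint_jar=.056))
E
```

```text
t: 28.55
eef_pos: [0.505, 0.2522, 0.2497]
ee_rot: [3.141, -0.001, -1.569]
force: [-0.5, -0.6, -1.1]
width: 0.0004
gripper_force: 0.0
t: 28.8
eef_pos: [0.5048, 0.2496, 0.2504]
ee_rot: [3.141, -0.0, -1.571]
force: [-0.0, -0.2, 0.1]
width: 0.0002
gripper_force: 0.0
[0.5048 0.2495 0.2506]
wrist mark_green 0.9 [214. 120.  29. 124.] [0.5647 0.2523] box [-0.3069  0.3445] L 0.150 W 0.028 ang -89.1 z 0.0472
wrist mark_blue 0.95 [434. 128.  48. 112.] [0.282  0.2514] box [-0.5823  0.2804] L 0.143 W 0.026 ang 86.2 z 0.0036
wrist mark_orange 0.81 [303. 118.  30. 124.] [0.4514 0.2488] box [-0.4166  0.3158] L 0.158 W 0.028 ang -85.0 z 0.0473
wrist board 0.74 [110.  94. 277. 209.] [0.5348 0.2828] box [-0.3429  0.3675] L 0.320 W 0.268 ang 1.2 z 0.0447
top paint_jar 0.58 [364. 251.  16.  19.] [ 0.3652 -0.2445] box [-0.3905 -0.1843] L 0.060 W 0.052 ang 88.1 z 0.0555
```

View pics/w8.png

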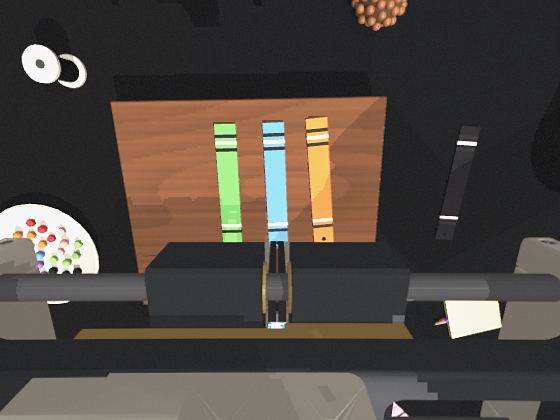

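Candidates for mark_blue are the blue plate on the board (275,180), the black one (460,180) and the pink one (top view 120,275). Only the plate on the board is blue with resin bands. I'll confirm it in a crop while working out the green slide.

```bash
python3 - <<'E'
from h import *
i=cv2.imread('pics/w8.png')[90:260,180:500];cv2.imwrite('pics/w8c.png',cv2.resize(i,None,fx=2.4,fy=2.4))
go(.5645,.285,.060,0);go(.5645,.285,.0465,0)
E
```

```text
rows: [-1.38 -2.38  7.63] turn 0.01
rows: [-1.38 -2.38  8.17] turn 0.01
```

View pics/w8c.png

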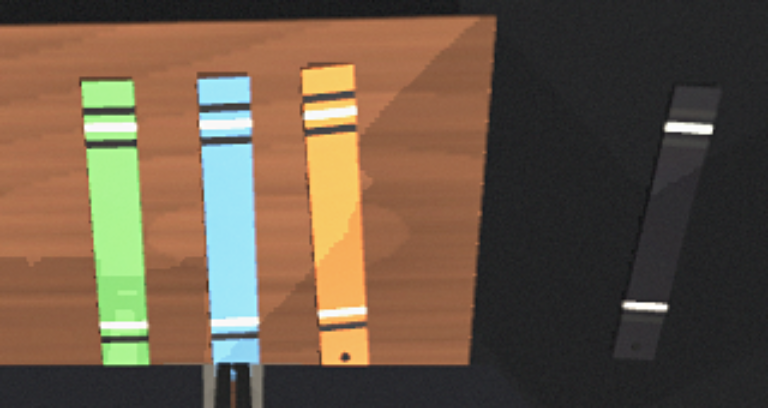

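Crop: green (115,220), blue (228,220) and orange (335,220) are on the board; the black one (665,220) is off it, so it is a look-alike. Pressing on green.

```bash
python3 -m crank '[[[-0.7,-1.2,2,0],[-1.38,-2.38,4,0],[-1.38,-2.38,6,0],[-1.38,-2.38,7.4,0],[-1.38,-2.38,7.7,0],[-1.38,-2.38,7.7,0]]]' 1; python3 -m crank '[[[0,0,0.2,0],[0,0,0.4,0],[0,0,0.5,0],[0,0,0.5,0]]]'
```

```text
t: 29.95
eef_pos: [0.5647, 0.2854, 0.0587]
ee_rot: [-3.141, -0.0, -1.569]
force: [-0.1, -0.3, -0.1]
width: 0.0006
gripper_force: 0.0
t: 30.45
eef_pos: [0.5645, 0.2854, 0.0468]
ee_rot: [-3.141, 0.0, -1.569]
force: [-2.6, -0.9, 7.6]
width: 0.0005
gripper_force: 3.8
```

```bash
python3 -m crank '[[[0,0,0.04,0],[0.2,0,0.04,0],[0.5,0,0.04,0],[0.9,0,0.04,0],[1.3,0,0.04,0],[1.7,0,0.04,0],[1.7,0,0.04,0]]]'; python3 - <<'E'
from look import *
v=View("wrist"); see(v,dict(mark_green=.0465))
E
```

```text
t: 31.32
eef_pos: [0.5664, 0.2437, 0.0468]
ee_rot: [-3.137, 0.003, -1.569]
force: [2.4, -0.5, 6.8]
width: 0.0004
gripper_force: 4.1
wrist mark_green 0.6 [249.  46.  52. 284.] [0.5668 0.2139] box [-0.2964  0.3075] L 0.158 W 0.025 ang -88.8 z 0.0473
```

```bash
python3 -m crank '[[[0.2,0,0.02,0],[0.5,0,0.02,0],[0.9,0,0.02,0],[1.3,0,0.02,0],[1.65,0,0.02,0],[1.75,0,0.02,0],[1.75,0,0.02,0]]]'; python3 -m crank '[[[0,0,-1.5,0],[0,0,-3.5,0],[0,0,-5.5,0],[0,0,-5.5,0]]]' 0.4; python3 - <<'E'
from look import *
v=View("wrist"); see(v,dict(mark_green=.0465)); r=v.trace("mark_green")[0]; P=v.onz(r["mask"],.0465); print(P[:,1].min(),P[:,1].max())
e=P[:,1].min()
c=rect(P)[0]; go(c[0],e+.025,.12,0); go(c[0],e+.025,.040,0)
E
```

```text
t: 32.3
eef_pos: [0.5672, 0.2011, 0.0468]
ee_rot: [-3.135, 0.004, -1.569]
force: [1.1, 2.6, 10.4]
width: 0.0007
gripper_force: 5.1
t: 32.8
eef_pos: [0.5667, 0.2002, 0.1867]
ee_rot: [-3.134, 0.005, -1.569]
force: [-0.2, 0.9, -1.4]
width: 0.0349
gripper_force: 0.0
wrist mark_green 0.7 [263.  83.  30. 160.] [0.567  0.1727] box [-0.287   0.2674] L 0.160 W 0.025 ang -88.6 z 0.0473
0.09267610447632946 0.2529195517199539
rows: [ 3.25 -0.12  2.45] turn 0.01
rows: [ 3.25 -0.12  5.65] turn 0.01
```

```bash
python3 -m crank '[[[1.5,-0.1,0.5,-0.28],[3,-0.15,1,-0.28],[3.5,-0.18,2,-0.28],[3.5,-0.18,3.5,-0.28],[3.5,-0.18,4.5,-0.28],[3.5,-0.18,5.3,-0.28],[3.5,-0.18,5.72,-0.28],[3.5,-0.18,5.72,-0.28],[3.5,-0.18,5.72,-0.28]]]' 0.54; python3 -m crank '[[[0,0,0,0],[0,0,0,0],[0,0,0,0],[0,0,0,0],[0,0,0,0]]]' 1 25;python3 -m crank '[[[0,0,-0.2,0],[0,0,-0.6,0],[0,0,-1.6,0],[0,0,-3,0],[0,0,-3,0],[0,0,-3,0]]]'; python3 - <<'E'
from look import *
v=View("wrist","w9"); R,p=pose(); see(v,dict(mark_green=p[2]+.0085))
t=o+(-.207+.044)*X-.061*Y; print(t); go(*t,.12,-12.9); go(*t,.045,-12.9); print(R[:,2])
E
```

```text
t: 34.08
eef_pos: [0.5694, 0.1117, 0.0391]
ee_rot: [-3.141, 0.0, -1.545]
force: [0.4, 0.6, 0.3]
width: 0.0401
gripper_force: 0.0
t: 34.7
eef_pos: [0.5692, 0.1116, 0.0387]
ee_rot: [-3.141, 0.0, -1.545]
force: [0.8, 0.6, 1.3]
width: 0.0237
gripper_force: 25.0
t: 35.45
eef_pos: [0.5687, 0.1114, 0.1139]
ee_rot: [-3.141, 0.0, -1.546]
force: [0.7, -0.2, 0.2]
width: 0.0238
gripper_force: 25.0
wrist mark_green 0.61 [252. 227.  49. 100.] [0.5684 0.1233] box [-0.2745  0.2196] L 0.063 W 0.025 ang -88.3 z 0.1219
[ 0.6145 -0.1751]
rows: [11.49 -1.56 -0.28] turn 2.87
rows: [11.49 -1.56  2.72] turn 2.87
[-0.0007 -0.0001 -1.    ]
```

```bash
python3 -m crank '[[[1.5,-0.2,-1,1],[3.5,-0.5,-1,2],[5.5,-0.8,-1,2.87],[7.5,-1,-1,2.87],[9.5,-1.3,-1,2.87],[11,-1.5,-1,2.87],[11.49,-1.56,-1,2.87],[11.49,-1.56,-1,2.87]]]'; python3 - <<'E'
from look import *
v=View("top"); P=v.P.reshape(-1,3)
g=(abs(P[:,2]-.056)<.012); Q=np.c_[(P[g,:2]-o)@X,(P[g,:2]-o)@Y]
Q=Q[(abs(Q[:,1])<.12)&(Q[:,0]>-.38)&(Q[:,0]<-.1)]
n,e=np.histogram(Q[:,0],np.arange(-.37,-.29,.003)); print(np.c_[e[:-1],n].T.round(3))
t=o+(-.207+.044)*X-.061*Y; go(*t,.046,-12.9)
E
```

```text
t: 36.55
eef_pos: [0.6148, -0.1752, 0.1376]
ee_rot: [3.14, -0.0, -1.797]
force: [-0.9, -0.2, -1.6]
width: 0.0238
gripper_force: 25.0
[[-0.37  -0.367 -0.364 -0.361 -0.358 -0.355 -0.352 -0.349 -0.346 -0.343
  -0.34  -0.337 -0.334 -0.331 -0.328 -0.325 -0.322 -0.319 -0.316 -0.313
  -0.31  -0.307 -0.304 -0.301 -0.298 -0.295]
 [ 0.     0.     0.     0.     0.     0.     0.     0.     0.     0.
   0.     0.     0.     0.     0.     0.    10.    11.    12.     9.
   2.     1.     2.     1.     2.     2.   ]]
rows: [0.03 0.   3.67] turn -0.0
```

```bash
python3 -m crank '[[[0,0,1,0],[0,0,2,0],[0,0,2.8,0],[0,0,3.3,0],[0.03,0,3.67,0],[0.03,0,3.67,0],[0.03,0,3.67,0]]]'; python3 -m crank '[[[0,0,0,0],[0,0,0,0],[0,0,0,0]]]' 0.63; python3 -m crank '[[[0,0,-1,0],[0,0,-3,0],[0,0,-5,0],[-2,0,-7,0],[-2.5,0,-7,0],[-2.5,0,-7,0]]]';  python3 - <<'E'
from look import *
v=View("wrist"); see(v,dict(mark_green=.0525))
go(.502,.285,.0595,0)
E
```

```text
t: 37.48
eef_pos: [0.6156, -0.1754, 0.0475]
ee_rot: [-3.141, 0.0, -1.796]
force: [0.2, 0.1, -0.3]
width: 0.0236
gripper_force: 25.0
t: 37.85
eef_pos: [0.6152, -0.1755, 0.0471]
ee_rot: [-3.141, 0.0, -1.796]
force: [-0.1, -0.6, 0.7]
width: 0.0321
gripper_force: 0.0
t: 38.6
eef_pos: [0.6293, -0.1132, 0.2222]
ee_rot: [-3.141, 0.001, -1.794]
force: [-1.2, -0.3, 0.3]
width: 0.0321
gripper_force: 0.0
wrist mark_green 0.71 [266. 110.  24. 144.] [ 0.629  -0.1155] box [-0.1622  0.0003] L 0.160 W 0.026 ang 76.9 z 0.0532
rows: [-14.45   8.48   6.46] turn -2.58
```

```bash
python3 -m crank '[[[-2,1.1,0,-0.5],[-4,2.3,0,-1],[-6,3.5,0,-2],[-8,4.7,0,-2.58],[-10,5.8,0,-2.58],[-12,7,1,-2.58],[-13.6,8.1,2.5,-2.58],[-14.45,8.48,4.5,-2.58],[-14.45,8.48,6,-2.58],[-14.45,8.48,6.46,-2.58],[-14.45,8.48,6.46,-2.58]]]' 1; python3 -m crank '[[[0,0,0.2,0],[0,0,0.4,0],[0,0,0.5,0],[0,0,0.5,0]]]'; python3 - <<'E'
from look import *
v=View("wrist"); see(v,dict(mark_blue=.0465),2)
E
```

```text
t: 40.08
eef_pos: [0.5031, 0.284, 0.0598]
ee_rot: [3.14, -0.002, -1.571]
force: [0.2, -0.0, 0.7]
width: 0.0003
gripper_force: 0.0
t: 40.58
eef_pos: [0.503, 0.2849, 0.0479]
ee_rot: [-3.141, 0.0, -1.571]
force: [-0.2, 0.0, 0.2]
width: 0.0005
gripper_force: 0.0
wrist mark_blue 0.65 [238.  43.  57. 287.] [0.5061 0.2553] box [-0.3648  0.3343] L 0.161 W 0.026 ang -87.6 z 0.0473
```

```bash
python3 -m crank '[[[0,0,0.07,0],[0,0,0.1,0],[0.2,0,0.11,0],[0.5,0,0.11,0],[0.9,0,0.11,0],[1.3,0,0.11,0],[1.7,0,0.11,0],[1.7,0,0.11,0]]]'; python3 - <<'E'
from look import *
v=View("wrist"); see(v,dict(mark_blue=.0465))
E
```

```text
t: 41.68
eef_pos: [0.5049, 0.2435, 0.0468]
ee_rot: [-3.138, 0.003, -1.57]
force: [1.3, 0.2, 7.0]
width: 0.0004
gripper_force: 4.1
wrist mark_blue 0.85 [236.  44.  60. 287.] [0.5083 0.2133] box [-0.3532  0.2938] L 0.161 W 0.027 ang -86.9 z 0.0473
```

```bash
python3 -m crank '[[[0.2,0,0.02,0],[0.5,0,0.02,0],[0.9,0,0.02,0],[1.3,0,0.02,0],[1.65,0,0.02,0],[1.75,0,0.02,0],[1.75,0,0.02,0]]]'; python3 -m crank '[[[0,0,-1.5,0],[0,0,-3.5,0],[0,0,-5.5,0],[0,0,-5.5,0]]]' 0.4; cat > grip.py <<'E'
from look import *
n=sys.argv[1]; v=View("wrist"); see(v,{n:.0465}); r=v.trace(n)[0]
c,l,s,a=rect(v.onz(r["mask"],.0465)); a=a%180; d=np.array([np.cos(np.radians(a)),np.sin(np.radians(a))])
t=c-.061*d; print("edge end",c-.08*d,"target",t); go(*t,.0385,a-90)
E
python3 grip.py mark_blue
```

```text
t: 42.65
eef_pos: [0.5057, 0.201, 0.0468]
ee_rot: [-3.136, 0.004, -1.569]
force: [0.3, 3.5, 10.8]
width: 0.0004
gripper_force: 5.2
t: 43.15
eef_pos: [0.5051, 0.2001, 0.1865]
ee_rot: [-3.135, 0.005, -1.57]
force: [0.3, 0.3, -0.3]
width: 0.0351
gripper_force: 0.0
wrist mark_blue 0.91 [462. 170.  49. 102.] [0.2872 0.2295] box [-0.5723  0.2603] L 0.113 W 0.026 ang 86.2 z 0.0035
edge end [0.2819 0.1497] target [0.2832 0.1686]
rows: [1.19 8.77 5.72] turn 0.76
```

That detection was the black look-alike (z=3 mm). I'll accept only detections on the board.

```bash
cat > grip.py <<'E'
from look import *
n=sys.argv[1]; v=View("wrist")
L=[r for r in v.trace(n) if np.nanmedian(v.P[r["mask"]][:,2])>.035 and r["mask"].sum()>200]
if L: m=L[0]["mask"]
else:
    hsv=cv2.cvtColor(v.im,cv2.COLOR_RGB2HSV); lo,hi={"mark_blue":(92,115),"mark_orange":(10,24),"mark_green":(45,75)}[n]
    m=(hsv[...,0]>=lo)&(hsv[...,0]<=hi)&(hsv[...,1]>80)&(abs(v.P[...,2]-.047)<.006); k,lab,st,_=cv2.connectedComponentsWithStats(cv2.morphologyEx(m.astype(np.uint8),cv2.MORPH_CLOSE,np.ones((15,5)))); m=lab==1+st[1:,4].argmax(); print("by colour")
c,l,s,a=rect(v.onz(m,.0465)); a=a%180; d=np.array([np.cos(np.radians(a)),np.sin(np.radians(a))])
print("centre",c,l,s,a); t=c-.061*d; print("end",c-.08*d,"target",t); go(*t,.0385,a-90)
E
python3 grip.py mark_blue
```

```text
centre [0.5087 0.1712] 0.16023796796798706 0.0265768151730299 92.62953996658325
end [0.5124 0.0913] target [0.5115 0.1102]
rows: [ 3.51 -0.38  5.69] turn -0.53
```

```bash
python3 -m crank '[[[1.5,-0.1,0.5,-0.28],[3,-0.2,1,-0.53],[3.55,-0.3,2,-0.53],[3.55,-0.3,3.5,-0.53],[3.55,-0.3,4.5,-0.53],[3.55,-0.3,5.3,-0.53],[3.55,-0.3,5.72,-0.53],[3.55,-0.3,5.72,-0.53],[3.55,-0.3,5.72,-0.53]]]' 0.54; python3 -m crank '[[[0,0,0,0],[0,0,0,0],[0,0,0,0],[0,0,0,0],[0,0,0,0]]]' 1 25;python3 -m crank '[[[0,0,-0.2,0],[0,0,-0.6,0],[0,0,-1.6,0],[0,0,-3,0],[0,0,-4,0],[0,0,-4,0]]]'; python3 - <<'E'
from look import *
t=o+(-.207-.008)*X-.061*Y; print(t); go(*t,.046,-12.9)
E
```

```text
t: 44.52
eef_pos: [0.5109, 0.1102, 0.0395]
ee_rot: [-3.141, 0.0, -1.524]
force: [0.1, -0.2, 0.2]
width: 0.0403
gripper_force: 0.0
t: 45.15
eef_pos: [0.5107, 0.1101, 0.0392]
ee_rot: [-3.141, 0.0, -1.524]
force: [0.0, -0.0, 1.9]
width: 0.0241
gripper_force: 25.0
t: 45.9
eef_pos: [0.5118, 0.1106, 0.1418]
ee_rot: [-3.137, 0.002, -1.524]
force: [-0.1, 0.0, -0.5]
width: 0.0238
gripper_force: 25.0
[ 0.5638 -0.1635]
rows: [11.05 -1.55  3.82] turn 3.11
```

```bash
python3 -m crank '[[[1.5,-0.2,0,1],[3.5,-0.5,0,2],[5.5,-0.8,0,3.11],[7.5,-1,0,3.11],[9.5,-1.3,0,3.11],[10.6,-1.5,0,3.11],[11.05,-1.55,0,3.11],[11.05,-1.55,0,3.11]]]'; python3 - <<'E'
from look import *
t=o+(-.207-.008)*X-.061*Y; go(*t,.0465,-12.9)
E
```

```text
t: 46.9
eef_pos: [0.5615, -0.1644, 0.1385]
ee_rot: [3.141, -0.0, -1.797]
force: [-0.3, -0.7, -0.5]
width: 0.0235
gripper_force: 25.0
rows: [-0.06 -0.08  3.68] turn -0.01
```

```bash
python3 -m crank '[[[-0.05,-0.08,1,0],[-0.05,-0.08,2,0],[-0.05,-0.08,2.8,0],[-0.05,-0.08,3.3,0],[-0.05,-0.08,3.68,0],[-0.05,-0.08,3.7,0],[-0.05,-0.08,3.7,0]]]'; python3 -m crank '[[[0,0,0,0],[0,0,0,0],[0,0,0,0]]]' 0.63; python3 -m crank '[[[0,0,-1,0],[0,0,-3,0],[0,0,-5,0],[-2,0,-7,0],[-2.5,0,-7,0],[-2.5,0,-7,0]]]';  python3 - <<'E'
from look import *
v=View("wrist"); see(v,dict(mark_blue=.0525,mark_green=.0525))
t=View("top"); see(t,dict(paint_jar=.056,mark_orange=.0465),2)
go(.4495,.281,.0595,0)
E
```

```text
t: 47.78
eef_pos: [0.5646, -0.1634, 0.0471]
ee_rot: [-3.141, 0.0, -1.796]
force: [0.3, -0.0, -0.5]
width: 0.024
gripper_force: 25.0
t: 48.15
eef_pos: [0.5643, -0.1635, 0.0468]
ee_rot: [-3.141, 0.0, -1.796]
force: [0.0, -0.2, -0.6]
width: 0.0324
gripper_force: 0.0
t: 48.9
eef_pos: [0.5784, -0.1013, 0.2218]
ee_rot: [-3.141, 0.001, -1.794]
force: [-0.7, -0.0, -1.0]
width: 0.0323
gripper_force: 0.0
wrist mark_blue 0.8 [263. 112.  24. 143.] [ 0.5785 -0.1039] box [-0.214   0.0004] L 0.159 W 0.027 ang 77.2 z 0.0533
wrist mark_green 0.75 [218. 111.  28. 130.] [ 0.627  -0.1235] box [-0.1623 -0.0079] L 0.143 W 0.025 ang 77.4 z 0.0532
top paint_jar 0.65 [352. 248.  14.  20.] [ 0.3674 -0.2059] box [-0.397  -0.1462] L 0.060 W 0.056 ang 88.2 z 0.0542
top paint_jar 0.25 [177. 168.  79.  94.] [0.5305 0.2817] box [-0.3469  0.3655] L 0.318 W 0.268 ang 1.3 z 0.0436
top mark_orange 0.69 [205. 232.  42.  12.] [0.4478 0.2489] box [-0.4202  0.3151] L 0.152 W 0.025 ang -83.6 z 0.0456
top mark_orange 0.69 [359. 248.  22.  25.] [ 0.3603 -0.2469] box [-0.3947 -0.1878] L 0.083 W 0.068 ang -8.3 z 0.0046
rows: [-13.83   8.43   6.45] turn -2.59
```

Blue is laid at (-0.214,0) in the box frame. The jar has been knocked about 4 cm to about (0.364,-0.208), so I'll put it back first.

```bash
python3 - <<'E'
from h import *
go(.364,-.208,.20,122)
E

```

```text
rows: [6.   7.39 0.84] turn 9.01
```

```bash
python3 -m crank '[[[1,1.3,0.1,2],[2,2.6,0.2,4],[3.2,4,0.4,6],[4.4,5.4,0.6,8],[5.4,6.6,0.8,9],[6,7.39,0.84,9],[6,7.39,0.84,9],[6,7.39,0.84,9]]]' 0; python3 - <<'E'
from look import *
v=View("wrist","w10"); see(v,dict(paint_jar=None,coaster=.004)); r=v.trace("paint_jar")[0]; P=v.P[r["mask"]]; P=P[~np.isnan(P[:,0])]; T=P[P[:,2]>np.percentile(P[:,2],95)-.008]; print("lid",rect(T),np.percentile(P[:,2],[5,50,95]))
k=np.linalg.lstsq(np.c_[T[:,:2],np.ones(len(T))],T[:,2],rcond=None)[0]; print(k)
c=rect(T)[0]; go(*c,.022,122)
E
```

```text
t: 50.2
eef_pos: [0.3653, -0.2077, 0.2008]
ee_rot: [-3.141, 0.0, -2.581]
force: [0.2, 0.7, -0.2]
width: 0.0876
gripper_force: 0.0
wrist paint_jar 0.37 [183. 255. 178.  84.] [ 0.4966 -0.1471] box [-0.2842 -0.0601] L 0.235 W 0.121 ang -49.7 z 0.0530
wrist coaster 0.65 [213. 129.  73.  75.] [ 0.3611 -0.2533] box [-0.3926 -0.1938] L 0.087 W 0.073 ang -13.4 z 0.0047
lid (array([ 0.4737, -0.1442]), 0.20767465233802795, 0.08693468570709229, -53.824684143066406) [0.0185 0.053  0.0629]
[ 0.0089 -0.0193  0.0532]
rows: [-5.02 -0.17  7.14] turn 0.03
```

View pics/w10.png

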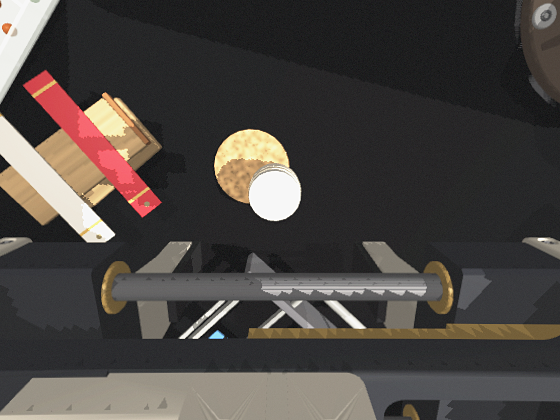

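The jar is at (275,194), straddling the coaster's rim (coaster at 250,166). The network's jar mask was wrong, so I'll use the lid pixels.

```bash
python3 - <<'E'
from look import *
v=View("wrist"); m=(v.im.min(-1)>150); m[:160]=0;m[225:]=0;m[:,:240]=0;m[:,305:]=0
P=v.P[m]; print(m.sum(),np.nanmedian(P[:,2])); T=P[P[:,2]>.045]; print(rect(T),np.nanpercentile(T[:,2],[5,95]))
k=np.linalg.lstsq(np.c_[T[:,:2],np.ones(len(T))],T[:,2],rcond=None)[0]; print(k)
c=rect(T)[0]; go(*c,.022,122); R,p=pose(); print((np.array([.3617,-.2475])-c)@R[:2,:2]/.025)
E
```

```text
2325 0.05650601715370013
(array([ 0.3666, -0.2098]), 0.053849007934331894, 0.05374720320105553, 16.432485580444336) [0.0553 0.0578]
[0.0158 0.0012 0.051 ]
rows: [-0.   -0.12  7.14] turn 0.03
[ 0.9694 -1.1707]
```

```bash
python3 -m crank '[[[0,-0.1,2,0],[0,-0.1,4,0],[0,-0.1,5.8,0],[0,-0.1,6.9,0],[0,-0.1,6.9,0],[0,-0.1,6.9,0]]]' 0; python3 -m crank '[[[0,0,0,0],[0,0,0,0],[0,0,0,0],[0,0,0,0],[0,0,0,0]]]' 1 20; python3 -m crank '[[[0,0,-0.4,0],[0.5,-0.5,-0.8,0],[0.97,-1.07,-0.8,0],[0.97,-1.07,-0.8,0],[0.97,-1.07,-0.4,0],[0.97,-1.07,-0.05,0],[0.97,-1.07,-0.03,0],[0.97,-1.07,-0.03,0]]]'
```

```text
t: 51.2
eef_pos: [0.3668, -0.2096, 0.0289]
ee_rot: [-3.141, 0.0, -2.581]
force: [-0.0, -0.3, -0.0]
width: 0.0876
gripper_force: 0.0
t: 51.82
eef_pos: [0.3662, -0.2097, 0.0284]
ee_rot: [-3.141, 0.0, -2.581]
force: [0.1, 0.9, 6.8]
width: 0.0574
gripper_force: 20.0
t: 52.82
eef_pos: [0.3594, -0.2448, 0.0283]
ee_rot: [3.141, -0.001, -2.581]
force: [-0.0, 0.4, -1.4]
width: 0.0579
gripper_force: 20.0
```

```bash
python3 -m crank '[[[0,0,0,0],[0,0,0,0],[0,0,0,0]]]' 0.15; python3 -m crank '[[[0,0,-2,0],[0,0,-4,0],[0,0,-6,0],[0,0,-6.5,-2],[0,0,-6.5,-4],[0,0,-6.5,-6]]]';  python3 - <<'E'
from look import *
go(.4505,.281,.20,0);print(arm.get_state()["q"][5])
E
```

```text
t: 53.2
eef_pos: [0.3597, -0.2452, 0.0289]
ee_rot: [-3.141, 0.0, -2.581]
force: [0.7, 0.5, -0.4]
width: 0.074
gripper_force: 0.0
t: 53.95
eef_pos: [0.3596, -0.2451, 0.1917]
ee_rot: [-3.141, 0.0, -2.052]
force: [-0.3, 0.6, -0.3]
width: 0.0744
gripper_force: 0.0
rows: [-20.34   6.52  -0.33] turn -5.52
-0.33914459200232533
```

```bash
python3 -m crank '[[[-2.2,0,0,-1],[-4.4,0,0,-2],[-6.7,0.2,0,-3],[-9,0.6,0,-4],[-11.3,1.2,0,-5.5],[-13.5,2.4,0,-5.52],[-15.6,3.7,0,-5.52],[-17.7,5,0,-5.52],[-19.4,6,0,-5.52],[-20.34,6.52,0,-5.52],[-20.34,6.52,0,-5.52]]]' 1; python3 - <<'E'
from look import *
v=View("wrist"); see(v,dict(mark_orange=.0465),2)
t=View("top"); see(t,dict(paint_jar=.056,coaster=.004))
go(.448,.279,.0595,0)
E
```

```text
t: 55.32
eef_pos: [0.4533, 0.2818, 0.1909]
ee_rot: [3.141, -0.001, -1.574]
force: [-0.2, -1.1, 0.0]
width: 0.0004
gripper_force: 0.0
wrist mark_orange 0.86 [256.  81.  43. 160.] [0.451  0.2502] box [-0.4173  0.3171] L 0.160 W 0.027 ang -84.9 z 0.0473
top paint_jar 0.8 [360. 252.  14.  16.] [ 0.3583 -0.239 ] box [-0.3985 -0.1805] L 0.061 W 0.053 ang 62.6 z 0.0554
top coaster 0.66 [354. 249.  25.  24.] [ 0.3621 -0.2405] box [-0.3944 -0.1811] L 0.085 W 0.074 ang -18.2 z 0.0043
rows: [0.02 0.22 5.28] turn -0.07
```

```bash
python3 -m crank '[[[0.02,0.22,2,0],[0.02,0.22,4,0],[0.02,0.22,5.1,0],[0.02,0.22,5.5,0],[0.02,0.22,5.68,0],[0.02,0.22,5.75,0],[0.02,0.22,5.75,0]]]' 1; python3 -m crank '[[[0,0,0.03,0],[0,0,0.06,0],[0,0,0.06,0]]]'
```

```text
t: 56.45
eef_pos: [0.4484, 0.2805, 0.0485]
ee_rot: [-3.141, 0.001, -1.576]
force: [0.3, 1.0, -0.1]
width: 0.0003
gripper_force: 0.0
t: 56.82
eef_pos: [0.4482, 0.2803, 0.0468]
ee_rot: [-3.141, 0.001, -1.576]
force: [-0.8, 0.3, 6.0]
width: 0.0007
gripper_force: 3.1
```

```bash
python3 -m crank '[[[0,0,0.05,0],[0.2,0,0.06,0],[0.5,0,0.06,0],[0.9,0,0.06,0],[1.3,0,0.06,0],[1.7,0,0.06,0],[2.1,0,0.07,0],[2.5,0,0.07,0],[2.9,0,0.07,0],[3.2,0,0.07,0],[3.2,0,0.07,0]]]'; python3 -m crank '[[[0,0,-1.5,0],[0,0,-3.5,0],[0,0,-5.5,0],[0,0,-5.5,0]]]' 0.4; python3 grip.py mark_orange
```

```text
t: 58.2
eef_pos: [0.4506, 0.2026, 0.0468]
ee_rot: [-3.135, 0.005, -1.575]
force: [1.7, 2.7, 12.7]
width: 0.0003
gripper_force: 6.0
t: 58.7
eef_pos: [0.4496, 0.2017, 0.1861]
ee_rot: [-3.135, 0.005, -1.575]
force: [-1.0, -0.0, -0.2]
width: 0.035
gripper_force: 0.0
centre [0.4534 0.1724] 0.16048000752925873 0.02676551789045334 96.14127492904663
end [0.4619 0.0928] target [0.4599 0.1117]
rows: [ 3.54 -0.51  5.74] turn -1.29
```

```bash
python3 -m crank '[[[1.5,-0.2,0.5,-0.6],[3,-0.4,1,-1.29],[3.6,-0.43,2,-1.29],[3.6,-0.43,3.5,-1.29],[3.6,-0.43,4.5,-1.29],[3.6,-0.43,5.3,-1.29],[3.6,-0.43,5.74,-1.29],[3.6,-0.43,5.74,-1.29],[3.6,-0.43,5.74,-1.29]]]' 0.54; python3 -m crank '[[[0,0,0,0],[0,0,0,0],[0,0,0,0],[0,0,0,0],[0,0,0,0]]]' 1 25;python3 -m crank '[[[0,0,-0.2,0],[0,0,-0.6,0],[0,0,-1.6,0],[0,0,-3,0],[0,0,-4,0],[0,0,-4,0],[0,0,-4,0]]]'; python3 - <<'E'
from look import *
t=o+(-.207-.060)*X-.061*Y; print(t); go(*t,.046,-12.9)
E
```

```text
t: 59.92
eef_pos: [0.4582, 0.1102, 0.0387]
ee_rot: [-3.141, 0.0, -1.463]
force: [0.3, 0.6, 0.2]
width: 0.0398
gripper_force: 0.0
t: 60.55
eef_pos: [0.4581, 0.1101, 0.0384]
ee_rot: [-3.141, 0.0, -1.463]
force: [0.3, 0.0, 0.8]
width: 0.0235
gripper_force: 25.0
t: 61.42
eef_pos: [0.4575, 0.1098, 0.1382]
ee_rot: [3.141, 0.0, -1.464]
force: [0.1, 0.0, -0.9]
width: 0.0238
gripper_force: 25.0
[ 0.5131 -0.1519]
rows: [10.64 -1.09  3.69] turn 3.81
```

```bash
python3 -m crank '[[[1.5,-0.1,0,1],[3.5,-0.4,0,2],[5.5,-0.6,0,3],[7.5,-0.8,0,3.81],[9.3,-1,0,3.81],[10.3,-1.09,0,3.81],[10.64,-1.09,0,3.81],[10.64,-1.09,0,3.81],[10.64,-1.09,0,3.81]]]'; python3 - <<'E'
from look import *
t=o+(-.207-.060)*X-.061*Y; go(*t,.0465,-12.9)
E
```

```text
t: 62.55
eef_pos: [0.5132, -0.1508, 0.1381]
ee_rot: [3.141, -0.0, -1.795]
force: [-0.0, -0.2, -0.5]
width: 0.0238
gripper_force: 25.0
rows: [ 0.04 -0.01  3.66] turn 0.01
```

```bash
python3 -m crank '[[[0,0,1,0],[0,0,2,0],[0.02,0,2.8,0],[0.02,0,3.3,0],[0.02,0,3.68,0],[0.02,0,3.7,0],[0.02,0,3.7,0]]]'; python3 -m crank '[[[0,0,0,0],[0,0,0,0],[0,0,0,0]]]' 0.63; python3 -m crank '[[[0,0,-1,0],[0,0,-3,0],[0,0,-5,0],[-2,0,-7,0],[-2.5,-1.5,-7,0],[-2.5,-1.5,-7,0]]]';  python3 - <<'E'
from look import *
v=View("wrist","w11"); see(v,dict(mark_orange=.0525,mark_blue=.0525,mark_green=.0525))
t=View("top"); see(t,dict(paint_jar=.056,coaster=.004))
h=o-.375*X; print(h); go(*h,.20,77.1)
E
```

```text
t: 63.42
eef_pos: [0.5138, -0.152, 0.0463]
ee_rot: [-3.141, 0.0, -1.796]
force: [-0.2, 0.5, -1.1]
width: 0.0237
gripper_force: 25.0
t: 63.8
eef_pos: [0.5135, -0.1521, 0.046]
ee_rot: [-3.141, 0.0, -1.796]
force: [-0.4, 0.6, 0.7]
width: 0.0322
gripper_force: 0.0
t: 64.55
eef_pos: [0.566, -0.0985, 0.2214]
ee_rot: [-3.14, 0.001, -1.795]
force: [-1.3, -0.3, -0.3]
width: 0.0325
gripper_force: 0.0
wrist mark_orange 0.69 [404.   0.  83.  40.] [ 0.3722 -0.2258] box [-0.3878 -0.1645] L 0.075 W 0.034 ang -13.3 z 0.0534
wrist mark_blue 0.57 [251. 112.  27. 145.] [ 0.5786 -0.1033] box [-0.214   0.0009] L 0.161 W 0.027 ang 76.8 z 0.0532
wrist mark_green 0.56 [203. 112.  32. 137.] [ 0.6277 -0.1199] box [-0.1625 -0.0043] L 0.150 W 0.026 ang 77.5 z 0.0532
top paint_jar 0.58 [362. 252.  14.  18.] [ 0.3565 -0.2407] box [-0.3998 -0.1825] L 0.060 W 0.048 ang 89.0 z 0.0553
top coaster 0.7 [355. 249.  24.  24.] [ 0.3622 -0.2458] box [-0.3932 -0.1863] L 0.086 W 0.082 ang -28.8 z 0.0042
[ 0.4215 -0.0683]
rows: [0.04 5.81 0.83] turn 18.0
```

View pics/w11.png

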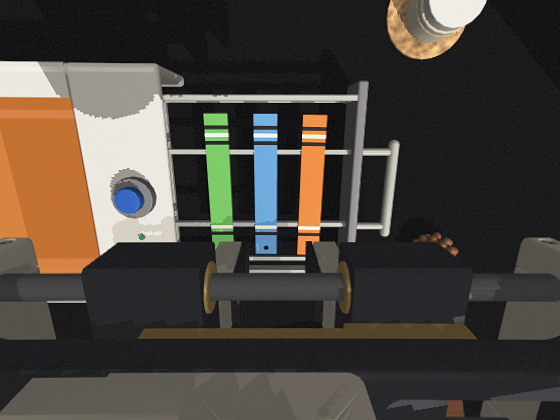

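Green (218,180), blue (265,185) and orange (312,185) lie side by side across the rails, and the jar is on its coaster (425,30). Now I'll push the tray home by its handle from outside.

```bash
python3 -m crank '[[[0,1,0,2],[0,2.5,0,4],[0,4,0,6],[0,5,0,8],[0,5.81,0,10],[0,5.81,0,12],[0,5.81,0.5,14],[0,5.81,0.83,16],[0.04,5.81,1.5,18],[0.04,5.81,3,18],[0.04,5.81,3,18]]]' 1; python3 - <<'E'
from look import *
h=o-.378*X; go(*h,.036,77.1); print(tobox(pose()[1][:2]))
E
```

```text
t: 66.28
eef_pos: [0.4199, -0.0687, 0.1441]
ee_rot: [-3.14, -0.004, 2.916]
force: [-0.4, -0.6, 0.7]
width: 0.0003
gripper_force: 0.0
rows: [0.04 0.04 4.32] turn -0.0
[-0.3764 -0.0008]
```

```bash
python3 -m crank '[[[0.05,0.04,1.5,0],[0.05,0.04,3,0],[0.05,0.04,4,0],[0.05,0.04,4.3,0],[0.05,0.04,4.3,0]]]' && python3 -m crank '[[[-0.2,0,0,0],[-0.4,0,0,0],[-0.6,0,0,0],[-0.9,0,0,0],[-1.2,0,0,0],[-1.5,0,0,0],[-1.8,0,0,0],[-2.1,0,0,0],[-2.4,0,0,0],[-2.7,0,0,0],[-3,0,0,0],[-3.3,0,0,0]]]' && python3 -m crank '[[[-0.3,0,0,0],[-0.6,0,0,0],[-0.9,0,0,0],[-1.2,0,0,0],[-1.5,0,0,0],[-1.8,0,0,0],[-2.1,0,0,0],[-2.4,0,0,0],[-2.7,0,0,0],[-3,0,0,0],[-3.3,0,0,0],[-3.5,0,0,0]]]'; python3 - <<'E'
from look import *
print(tobox(pose()[1][:2]))
E
```

```text
t: 66.9
eef_pos: [0.4217, -0.0667, 0.0391]
ee_rot: [3.142, 0.0, 2.917]
force: [-0.5, -0.7, 0.0]
width: 0.0005
gripper_force: 0.0
t: 68.4
eef_pos: [0.5018, -0.0854, 0.0382]
ee_rot: [-3.142, -0.0, 2.916]
force: [-1.6, 0.1, 0.1]
width: 0.0002
gripper_force: 0.9
t: 69.9
eef_pos: [0.5873, -0.1048, 0.0383]
ee_rot: [3.142, 0.0, 2.916]
force: [-1.9, -0.2, 0.8]
width: 0.0005
gripper_force: 0.8
[-0.2052  0.0014]
```

```bash
python3 -m crank '[[[-0.2,0,0,0],[-0.4,0,0,0],[-0.6,0,0,0],[-0.8,0,0,0],[-0.9,0,0,0],[-1,0,0,0],[-1,0,0,0]]]';python3 -m crank '[[[-0.1,0,0,0],[-0.15,0,0,0],[-0.2,0,0,0],[-0.2,0,0,0]]]';python3 -m crank '[[[-0.1,0,0,0],[-0.15,0,0,0],[-0.2,0,0,0],[-0.2,0,0,0]]]'; python3 - <<'E'
from look import *
print(tobox(pose()[1][:2]))
E
```

```text
t: 70.78
eef_pos: [0.6116, -0.1103, 0.0384]
ee_rot: [3.141, 0.001, 2.917]
force: [-0.4, 0.5, -0.6]
width: 0.0005
gripper_force: 0.1
t: 71.28
eef_pos: [0.6129, -0.1108, 0.0381]
ee_rot: [-3.141, -0.005, 2.916]
force: [-11.1, 6.4, 9.8]
width: 0.0005
gripper_force: 6.3
t: 71.78
eef_pos: [0.6129, -0.1112, 0.0377]
ee_rot: [-3.14, -0.014, 2.915]
force: [-25.3, 13.6, 20.8]
width: 0.0006
gripper_force: 14.4
[-0.1788  0.0009]
```

```bash
python3 -m crank '[[[0.5,0,0,0],[0.8,0,0,0],[0.8,0,-2,0],[0.8,0,-4,0],[0.8,0,-4.4,0],[0.8,0,-4.4,0]]]'; python3 - <<'E'
from look import *
t=View("top"); see(t,dict(start=.104,paint_jar=.056,tray_handle=None))
P=t.P.reshape(-1,3);C=t.im.reshape(-1,3).astype(int); g=(C[:,2]>C[:,0]+60)&(abs(P[:,2]-.104)<.01)&(abs(P[:,0]-.7)<.04); print(g.sum(),P[g].mean(0))
b=o-.087*X; go(*b,.112,None)
g=(abs(P[:,2]-.054)<.012); Q=np.c_[(P[g,:2]-o)@X,(P[g,:2]-o)@Y]; Q=Q[(abs(Q[:,1])<.12)&(Q[:,0]>-.22)&(Q[:,0]<-.1)]
n,e=np.histogram(Q[:,0],np.arange(-.19,-.1,.003)); print(np.c_[e[:-1],n].T.round(3))
E
```

```text
t: 72.53
eef_pos: [0.602, -0.1081, 0.1491]
ee_rot: [3.141, 0.002, 2.916]
force: [-0.4, -0.3, -0.9]
width: 0.0002
gripper_force: 0.0
top paint_jar 0.8 [359. 251.  17.  20.] [ 0.3576 -0.2386] box [-0.3993 -0.1803] L 0.061 W 0.055 ang 62.6 z 0.0549
top tray_handle 0.34 [389. 234.  43.  22.] [ 0.4214 -0.3896] box [-0.3033 -0.3132] L 0.157 W 0.034 ang 70.3 z 0.0555
0 [nan nan nan]
rows: [-4.18 -0.04  1.38] turn 0
[[-0.19  -0.187 -0.184 -0.181 -0.178 -0.175 -0.172 -0.169 -0.166 -0.163
  -0.16  -0.157 -0.154 -0.151 -0.148 -0.145 -0.142 -0.139 -0.136 -0.133
  -0.13  -0.127 -0.124 -0.121 -0.118 -0.115 -0.112 -0.109 -0.106]
 [ 0.     0.     0.     0.     0.     0.     0.     0.     0.     0.
   0.     0.     0.     0.     0.     0.     0.     0.     0.     0.
   0.     0.     0.     0.     0.     0.     0.     0.     0.   ]]<stdin>:3: RuntimeWarning: Mean of empty slice.
  ret = um.true_divide(
```

```bash
python3 -m crank '[[[-1.5,0,0,0],[-3,0,0,0],[-4.18,-0.04,0,0],[-4.18,-0.04,0.7,0],[-4.18,-0.04,1.35,0],[-4.18,-0.04,1.35,0]]]' 1; python3 -m crank '[[[0,0,0.2,0],[0,0,0.35,0],[0,0,0.45,0],[0,0,0.55,0],[0,0,0.55,0]]]'
```

```text
t: 73.47
eef_pos: [0.7009, -0.1322, 0.1118]
ee_rot: [-3.141, -0.005, 2.916]
force: [-0.7, -0.3, 0.6]
width: 0.0003
gripper_force: 0.0
t: 74.1
eef_pos: [0.7031, -0.1323, 0.1011]
ee_rot: [3.141, 0.0, 2.917]
force: [-2.1, 1.3, 3.2]
width: 0.0003
gripper_force: 1.6
```

```bash
python3 -m crank '[[[0,0,0.08,0],[0,0,0.14,0],[0,0,0.2,0],[0,0,0.2,0]]]'; python3 -m crank '[[[0,0,0.04,0],[0,0,0.08,0],[0,0,0.08,0]]]'
```

```text
t: 74.6
eef_pos: [0.7032, -0.1324, 0.0982]
ee_rot: [-3.141, 0.001, 2.917]
force: [-7.6, 3.8, 16.1]
width: 0.0002
gripper_force: 8.0
t: 74.97
eef_pos: [0.7033, -0.1324, 0.0979]
ee_rot: [-3.141, 0.002, 2.918]
force: [-11.6, 5.2, 25.5]
width: 0.0007
gripper_force: 12.7
```

Fully down (0.0979, force rising hard against the stop). I'll release, retreat and check everything.

```bash
python3 -m crank '[[[0,0,-1,0],[0,0,-3,0],[0,0,-5,0],[1,-1,-5,0],[2.5,-3,-5,0],[4,-5,-5,0],[4,-7,-5,0],[4,-9,-5,0],[4,-11,-5,0],[4,-13,-5,0],[4,-15,-5,0],[4,-15,-5,0]]]'; python3 - <<'E'
from look import *
t=View("top","t9"); s=View("scene","s9"); cv2.imwrite("pics/end.png",np.vstack([t.im[120:320,160:480],s.im[160:360,60:380]])[:,:,::-1].repeat(1,0))
print(pose()[1])
see(t,dict(start=.104,paint_jar=.056,coaster=.004,pine_cone=.046,done_red=None,done_white=None))
P=t.P.reshape(-1,3); g=(abs(P[:,2]-.054)<.012); Q=np.c_[(P[g,:2]-o)@X,(P[g,:2]-o)@Y]; Q=Q[(abs(Q[:,1])<.12)&(Q[:,0]>-.22)&(Q[:,0]<-.1)]
n,e=np.histogram(Q[:,0],np.arange(-.19,-.1,.003)); print(np.c_[e[:-1],n].T.round(3))
C=t.im[241:270,345:390].astype(int)
E
```

```text
t: 76.47
eef_pos: [0.5203, -0.4788, 0.2173]
ee_rot: [3.142, -0.001, 2.912]
force: [-0.1, 0.3, -0.6]
width: 0.0003
gripper_force: 0.0
[ 0.5213 -0.4761  0.2178]
top start 0.43 [359. 252.  16.  19.] [ 0.3592 -0.2275] box [-0.4001 -0.1691] L 0.058 W 0.050 ang 62.6 z 0.0556
top paint_jar 0.75 [361. 253.  16.  16.] [ 0.3583 -0.2407] box [-0.3981 -0.1822] L 0.067 W 0.052 ang 89.0 z 0.0553
top coaster 0.71 [356. 250.  21.  23.] [ 0.3633 -0.241 ] box [-0.3932 -0.1814] L 0.081 W 0.070 ang -21.9 z 0.0040
top pine_cone 0.52 [278. 247.  18.  17.] [0.3852 0.0405] box [-0.4346  0.098 ] L 0.063 W 0.059 ang -0.9 z 0.0315
top done_white 0.62 [261. 140.   8.  22.] [0.7571 0.113 ] box [-0.0883  0.2516] L 0.037 W 0.036 ang -52.1 z 0.0466
[[-0.19  -0.187 -0.184 -0.181 -0.178 -0.175 -0.172 -0.169 -0.166 -0.163
  -0.16  -0.157 -0.154 -0.151 -0.148 -0.145 -0.142 -0.139 -0.136 -0.133
  -0.13  -0.127 -0.124 -0.121 -0.118 -0.115 -0.112 -0.109 -0.106]
 [ 0.     0.     0.     0.     0.     0.    19.    30.    29.    18.
   4.     4.     3.     5.     3.     2.     5.     4.     4.    62.
  65.    50.    40.    24.     6.     2.     0.     0.     0.   ]]
```

View pics/end.png

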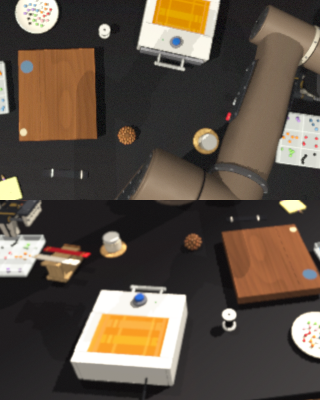

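```bash
python3 - <<'E'
from look import *
for n in("top","scene"):
    v=View(n); D=np.hypot(v.P[...,0]-.36,v.P[...,1]+.245)
    m=(D<.07)&(v.P[...,2]>.05)&(v.im.min(-1)>120); print(n,m.sum(),rect(v.P[m])[:3])
    m=(D<.08)&(v.P[...,2]>-.002)&(v.P[...,2]<.01)&(v.im[...,0].astype(int)>v.im[...,2]+50); print(" coaster",m.sum(),rect(v.P[m])[:3])
for n in("done_white","done_red"):
    for r in v.trace(n)[:1]:
        P=v.P[r["mask"]];P=P[~np.isnan(P[:,0])]; k=np.linalg.lstsq(np.c_[P[:,:2],np.ones(len(P))],P[:,2],rcond=None)[0]; print(n,r["extent"],rect(P),"tilt",np.degrees(np.arctan(np.hypot(*k[:2]))),np.degrees(np.arctan2(k[1],k[0])))
E
```

```text
top 200 (array([ 0.3724, -0.2437]), 0.07595697045326233, 0.05367589369416237)
 coaster 244 (array([ 0.3621, -0.2452]), 0.09068562090396881, 0.08974261581897736)
scene 135 (array([ 0.3592, -0.2413]), 0.05436434596776962, 0.05178142711520195)
 coaster 197 (array([ 0.3765, -0.2428]), 0.09288442879915237, 0.07113460451364517)
done_white [95.9, 216.3, 38.8, 6.3] (array([ 0.4585, -0.3973]), 0.147962287068367, 0.05559290945529938, 61.43959426879883) tilt 39.724416454011084 -21.245246214011893
done_red [105.1, 206.2, 42.0, 8.7] (array([ 0.4075, -0.4024]), 0.19140782952308655, 0.06603903323411942, 50.37360382080078) tilt 28.254369583754716 -19.62421441830573
```

```bash
python3 -c "
from station import arm
print(arm.job_done())"
```

```text
the job is handed in; nothing more can be done
None
```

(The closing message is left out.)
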